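# Snap ring onto the stool's swivel spindle

## Task

Set the leaning swivel spindle of the upturned stool seat upright against its stop. Then, with the snap-ring pliers, spread the snap ring that lies on the plywood offcut, carry it over and slide it down the spindle until it lies level round the groove, just above the brass collar. Finish holding it there on the pliers, still spread open, so that I can check it all round before it is let go; leave the paint tin, sanding block and brush where they are.

Things in the scene. Friction and masses are not known exactly. Their poses are not given: they have to be found in the camera images.
- seat: Stool seat lying upside down, fixed: 270 mm square, 22 mm thick, greige edge, bare wood underside up, with a dark tilt iron in its middle. Origin: middle of the face on the bench. The spindle leans towards the seat's +x; the tilt pin runs along its y.
- spindle_tilt (a joint): Lean of the spindle towards the seat's +x, rad: 0 = upright against its stop, up to 0.6. Stiff friction pin (0.9 N m, about 10 N at the nose): it stays where it is left.
- tilt_pin (a point): Axis of the tilt pin, fixed on the seat's centre line, 55 mm above the bench; axes as the seat's.
- groove (a point): Centre of the groove on the spindle axis, where the ring's mid-thickness belongs, z along the spindle, 77 mm from the tilt pin. Groove 27 mm in diameter, 6.5 mm wide; it begins at the top of the brass collar (35 mm in diameter, 14 mm high), so the ring then hangs 1.2 mm above the collar. Pressed down on the collar, the ring tips. Below it a grey hub, 48 mm wide.
- spindle_nose (a point): Top end of the steel spindle, 15 mm above the groove point along the axis, 93 mm from the tilt pin, z along the spindle. Spindle 30 mm in diameter; its last 7 mm taper to 19 mm.
- ring: Dark spring-steel snap ring, 4 mm thick, 28 mm inside, 36 mm outside, 20 g, lying flat on the pad; its two ends are lugs that point to its +x, over the pad's edge, with a gap between. Origin: centre of the underside when relaxed; z up. Held spread, this body is its stiff back part.
- ring_left (a joint): Opening of the ring's +y arm, rad: 0 relaxed, 0.30 to 0.36 when the pliers that hold it are on their stop. Springy: about 8 N at the lug when spread. It passes freely over the spindle from about 0.2 on.
- ring_right (a joint): The same for the -y arm; both arms open equally.
- ring_eye (a point): Centre of the ring's opening when fully spread, 3.8 mm from its origin towards the gap, at mid-thickness: goes on the spindle axis, then nearly 2 mm clear all round.
- ring_gap (a point): Where the pliers' tips go: midway between the lugs, 21 mm from the ring's origin along its +x, at mid-thickness, 7 to 10 mm outside the pad. Each lug is 12 mm long (15 to 27 mm from the origin) with a shallow notch 7 mm long in its inner face for a tip; 17 mm between the notches' floors, 13.5 mm between the teeth beside them, across the ring's y.
- pliers: Snap-ring pliers, 156 mm long, red handles, standing tips down in their block. Origin: pivot; z points to the handles, jaws part along y, 14 mm thick along x. Same either way round. About 160 g. Squeezing the handles together along y SPREADS the tips; a spring closes them.
- pliers_left (a joint): Turn of each pliers half, rad: 0 = tips together (11 mm across), 0.32 = fully spread, on the stop. Starts to move at about 7 N on the handles; 25 N or more holds it on the stop with the ring on.
- pliers_tips (a point): Midway between the tips, 48.5 mm below the pivot: bring it to point ring_gap, then squeeze fully. The tips are 4 mm thick (x) and end 7 mm below this point in small feet. As they spread, the lugs ride up under the jaws' shoulders, so the ring's middle ends 4 to 9 mm above this point; read it anew.
- pliers_grip (a point): Grip point between the handles, 66 mm above the pivot (handles: 32 to 100 mm above it, 14 mm wide): 63 mm over the handles here, 67 mm at their top, and about 21 mm here when fully squeezed.
- pliers_block: Fixed wooden block, 80 x 90 x 50 mm, with a pocket 12 x 28 mm, 40 mm deep, in which the pliers' jaws stand (pliers' y along the block's y); lift them straight up. Origin: middle of its underside.
- pad: Fixed plywood offcut, 90 x 90 x 18 mm, on which the ring lies near the middle of the edge at its +x. Origin: middle of its underside.
- paint_tin: Bystander: small paint tin, 72 mm across, 82 mm tall. Origin: middle of its underside.
- sanding_block: Bystander: yellow sanding block, 100 x 68 x 28 mm. Origin: middle of its underside.
- brush: Bystander: paint brush lying on the bench, about 200 mm long, along its x.
Things that resemble listed ones, but are neither listed nor needed, are in the scene too. There is more than one size of the pliers; the job needs the middle-sized.

How it is judged:
By the outcome, as a careful person would: the job done as asked, in the order asked, and still so for the second after the job is handed in, while the arm keeps its last pose, push and grip.
It also fails if it takes over 72 s, if anything falls off the work surface, if the arm or the gripper's body presses on something with over 40 N, if the wrist force passes 120 N, or if a joint passes its speed limit or range.

## Robot

A 6-joint arm with a two-finger parallel gripper is mounted at the origin on the work surface. World frame = base frame: x ahead of the robot, y to its left, z up, the work surface at z = 0. Lengths are in m, angles in rad, forces in N, time in s.
With the tool pointing down it reaches from about 0.4 to 0.825 m from the base axis. Payload 7 kg.
Tool frame: the origin (TCP) lies between the finger pads; the fingertips stand 14 mm ahead of it and the grasp point (between the pads) lies 5 mm behind it; z points along the fingers, y is the line along which they close (so a half turn about z gives the same grasp; the last joint's range is limited). The gripper opens to 88 mm and grips with 3 to 60 N. Pads are 19 mm wide; open, the fingers measure 130 mm over their backs; the gripper's body (78 mm by 193 mm) begins 47 mm behind the grasp point.
Start: joints at [0.288, 0.359, 0.012, 0, -1.224, -0.288], TCP at [0.675, -0, 0.241] pointing down, gripper open.
Joint ranges: [-3.07, 3.07], [-1.43, 2.12], [-1.02, 1.25], [-3.03, 1.67], [-3.05, -0], [-3.03, 3.03]. Speed limits (rad/s): [2.39, 2.39, 3.01, 3.14, 3.14, 3.14].

## Interface

Orientations are given as [roll, pitch, yaw] about the fixed x, y, z axes, in that order (R = Rz(yaw) Ry(pitch) Rx(roll)).
In Python, from rig import robot, viewer, job_done gives the robot as it stands.
- The arm moves only by the shell command python3 -m handwheel 'ROWS' [FORCE]. ROWS is JSON, a list of rows, each an object with "gripper": the closure, from -1 (fully open) to 1 (shut); "slide": the shift along the tool's x, y, z scaled (see below), a list of three; "turn": the turn, a rotation vector about the tool's x, y, z scaled (see below), a list of three. A call has exactly 5 rows; each row is the pose to reach, as a shift and turn from the pose commanded when the call began, along the tool's axes at that moment, turning the shorter way round; what a row does not reach only later rows make up. The controller multiplies each number of a shift by 0.15 m and each number of a turn by 180 degrees. A row lasts 1/12 s, in which the tool goes at most 41.7 mm and 7.16 degrees, less where a joint would pass 70% of its speed; a pose out of reach is approached as far as the arm can. A call with a number of a shift or a turn outside -1 to 1 is refused whole. A call with a gripper value outside its range is refused whole. The fingers move at their own pace and stop on an object; FORCE is the grip in N (left out, the last holds). Time passes only in rows, so rows that repeat a pose let the fingers close, or fill a call up. It gives the time, the measured TCP pose, the force, the opening and the grip force at its end, in the units of the state.
- robot.sense(): the state, without advancing time (a new reading comes with each control period).
- viewer.snapshot(name): name is "scene" or "side" or "wrist"; returns a dict with "frame" (400x640x3 uint8, red, green, blue), "K" (3x3 intrinsics, pixels), "origin" and "attitude" of the camera in the world. Camera axes: x right, y down, z forward; pixel columns grow to the right and rows downward; lengths in m; the calibration is good to about 2 mm. The wrist camera is an equidistant fisheye: a pixel r from the principal point sees the ray r / f radians off the axis. A picture is of the moment at which its call begins. There is no depth.
- job_done(): hands the job in; it is judged then, once.
The state is a dict: "time": time; "joint_positions": joint angles; "joint_velocities": joint speeds; "joint_efforts": joint torques, N m; "tool_pos": TCP position; "orientation": TCP orientation; "force": force on the tool from outside, world axes, zero at the start; "torque": the same for the moment, N m; "width": finger opening in m; "gripper_force": force on a finger pad.
Only numpy, scipy, OpenCV 4.12 (cv2) and the standard library are available. Lean on these libraries where they do the work, as an engineer would, in place of code of your own. Each camera call takes 0.05 s, during which the arm holds its last target. There are 200 camera calls.

## Working session

There is one attempt and no reset: what is moved stays moved. The work goes in short steps, Python scripts to look and compute and a shell command to move; the robot and the scene stay as the last step left them, time stands still between calls to the robot, and variables do not carry over. Pictures are saved under pics/ and viewed, at most 10 in all, crops included, and the job is handed in when it is done.

```bash
mkdir -p pics; ls; python3 - <<'E'
from rig import robot, viewer
import cv2, numpy as np
s=robot.sense(); print(s)
for n in ("scene","side","wrist"):
    d=viewer.snapshot(n); cv2.imwrite(f"pics/{n}0.png",d["frame"][:,:,::-1]); np.savez(f"pics/{n}0.npz",**{k:np.array(v) for k,v in d.items()})
    print(n,d["K"],d["origin"],d["attitude"])
E
```

```text
pics
{'time': 0.0, 'joint_positions': array([ 2.88113210e-01,  3.59373934e-01,  1.10579635e-02, -3.31206873e-04,
       -1.22412733e+00, -2.88115960e-01]), 'joint_velocities': array([-0.00234141, -0.00102452,  0.00186839,  0.00050937, -0.00051259,
        0.00117392]), 'joint_efforts': array([-8.00930356e-04, -5.82726967e+01,  2.93058443e+01,  6.99745238e+00,
        6.93249181e-03, -2.06530804e-04]), 'tool_pos': array([ 6.74524737e-01, -2.56853951e-05,  2.39634085e-01]), 'orientation': array([ 3.13992509e+00, -1.69500711e-04, -1.57091173e+00]), 'force': array([-0.45615663,  0.0826026 , -0.45351061]), 'torque': array([0.00972123, 0.01032417, 0.04455106]), 'gripper_force': 0.0, 'width': 0.08776555067236588}
scene [[423.60805393   0.         324.61465345]
 [  0.         423.60805393 203.23358469]
 [  0.           0.           1.        ]] [ 1.01654525 -0.9611814   0.82206448] [-2.22108104 -0.01051309  0.54363709]
side [[375.99664918   0.         324.45393521]
 [  0.         375.99664918 195.73864115]
 [  0.           0.           1.        ]] [ 0.20509422 -0.86687257  0.68627254] [-2.20068297 -0.01911467 -0.4041539 ]
wrist [[309.70691629   0.         315.09864096]
 [  0.         309.70691629 204.96620412]
 [  0.           0.           1.        ]] [ 0.67417363 -0.08544649  0.3831182 ] [ 2.82561601e+00 -2.13185643e-03  3.14073008e+00]
```

View pics/scene0.png

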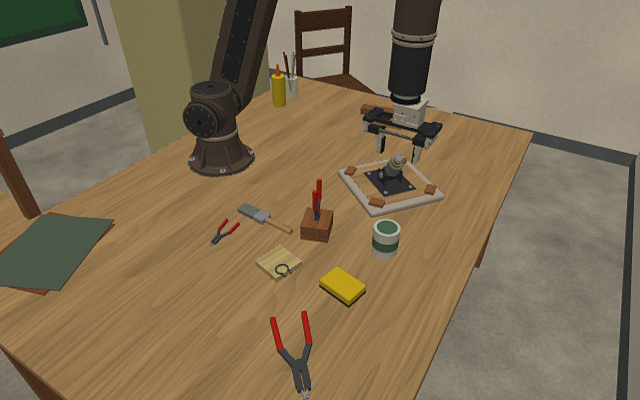

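View pics/side0.png

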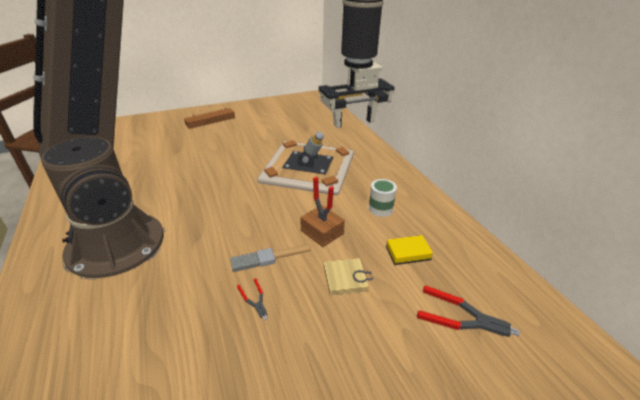

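View pics/wrist0.png

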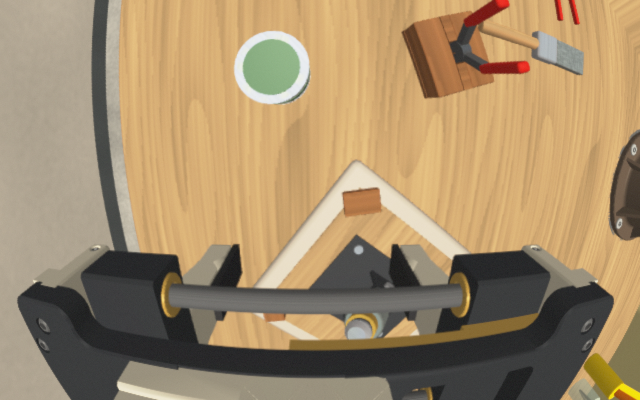

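```bash
cat > h.py <<'E'
import numpy as np, cv2
from scipy.spatial.transform import Rotation as Ro
from scipy.optimize import least_squares
def R(a): return Ro.from_euler('xyz',a).as_matrix()
def shot(n,tag):
    from rig import viewer
    d=viewer.snapshot(n); np.savez(f"pics/{tag}.npz",**{k:np.array(v) for k,v in d.items()}); return d
def load(tag): return dict(np.load(f"pics/{tag}.npz"))
def proj(d,P,fish=False):
    p=(np.atleast_2d(P)-d["origin"])@R(d["attitude"]); K=d["K"]
    if fish:
        r=np.hypot(p[:,0],p[:,1]); k=np.arctan2(r,p[:,2])/np.maximum(r,1e-9); u=p[:,:2]*k[:,None]
    else: u=p[:,:2]/p[:,2:]
    return u*K[0,0]+K[:2,2]
def ray(d,uv,fish=False):
    x=(np.array(uv,float)-d["K"][:2,2])/d["K"][0,0]
    if fish:
        t=np.hypot(*x); v=np.r_[x*np.sin(t)/max(t,1e-9),np.cos(t)]
    else: v=np.r_[x,1]
    v=R(d["attitude"])@v; return v/np.linalg.norm(v)
def tri(*obs): # (d,uv,fish)
    A=np.zeros((3,3));b=np.zeros(3)
    for d,uv,f in obs:
        v=ray(d,uv,f);M=np.eye(3)-np.outer(v,v);A+=M;b+=M@d["origin"]
    P=np.linalg.solve(A,b)
    return P, [np.linalg.norm(proj(d,P,f)[0]-uv) for d,uv,f in obs]
def onz(d,uv,z,fish=False):
    v=ray(d,uv,fish); return d["origin"]+v*(z-d["origin"][2])/v[2]
def crop(d,name,x0,y0,x1,y1,s):
    im=cv2.resize(d["frame"][y0:y1,x0:x1,::-1],None,fx=s,fy=s,interpolation=cv2.INTER_CUBIC)
    for x in range((x0//10+1)*10,x1,10): 
        L=12 if x%50==0 else 6; cv2.line(im,(int((x-x0)*s),0),(int((x-x0)*s),L),(0,0,255),1)
        if x%50==0: cv2.putText(im,str(x),(int((x-x0)*s)+2,22),0,.45,(0,0,255),1)
    for y in range((y0//10+1)*10,y1,10):
        L=12 if y%50==0 else 6; cv2.line(im,(0,int((y-y0)*s)),(L,int((y-y0)*s)),(0,0,255),1)
        if y%50==0: cv2.putText(im,str(y),(14,int((y-y0)*s)+5),0,.45,(0,0,255),1)
    cv2.imwrite(f"pics/{name}.png",im)
E
python3 - <<'E'
from h import *
crop(load("scene0"),"sc1",245,140,445,290,4)
crop(load("side0"),"si1",255,125,435,300,3.4)
E
```

```text
(no output)
```

View pics/sc1.png

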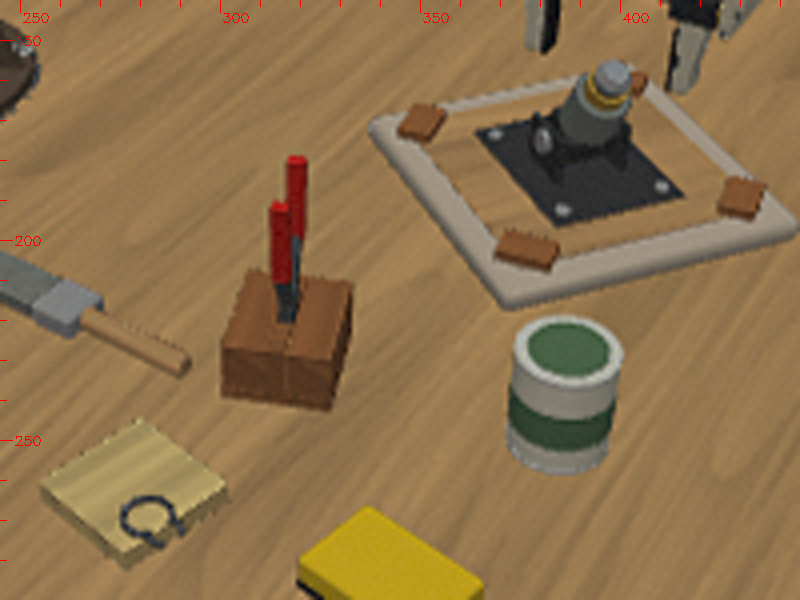

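View pics/si1.png

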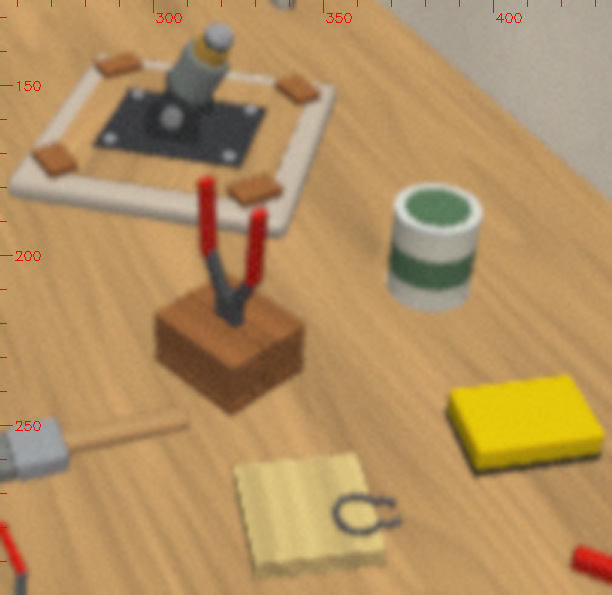

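```bash
python3 - <<'E'
from h import *
np.set_printoptions(precision=4,suppress=True)
a=load("scene0");b=load("side0")
S=lambda x,y:(245+x/4,140+y/4)
T=lambda x,y:(255+x/3.4,125+y/3.4)
pts=dict(
padL=((40,488),(234,463)),padB=((142,418),(357,454)),padR=((228,488),(385,555)),padF=((125,551),(256,568)),
ring=((149,519),(360,514)),lug1=((183,533),(395,503)),lug2=((161,543),(399,521)),
bL=((254,270),(155,315)),bB=((352,283),(218,272)),
bF=((222,345),(230,365)),bR=((330,352),(304,325)),
hA=((297,158),(206,180)),hB=((281,205),(259,211)),
nose=((613,76),(218,35)),
sL=((370,122),(10,186)),sF=((508,300),(285,230)),sR=((798,222),(335,90)),tin=((568,349),(438,208)))
print(pts.keys())
for k,(u,v) in pts.items():
    P,e=tri((a,S(*u),False),(b,T(*v),False)); print(k,P,np.round(e,2))
E
```

```text
dict_keys(['padL', 'padB', 'padR', 'padF', 'ring', 'lug1', 'lug2', 'bL', 'bB', 'bF', 'bR', 'hA', 'hB', 'nose', 'sL', 'sF', 'sR', 'tin'])
padL [ 0.4537 -0.3468  0.0452] [13.27 15.57]
padB [ 0.5221 -0.3496  0.0877] [3.58 4.07]
padR [ 0.555  -0.3308 -0.006 ] [13.83 15.33]
padF [ 0.4773 -0.3109 -0.0729] [2.6  2.97]
ring [ 0.5311 -0.354   0.0179] [0.06 0.06]
lug1 [ 0.5578 -0.3545  0.0192] [0.22 0.24]
lug2 [ 0.5518 -0.3705  0.0207] [0.37 0.41]
bL [ 0.4648 -0.1266  0.0434] [0.49 0.55]
bB [ 0.5325 -0.0954  0.0416] [0.4  0.42]
bF [ 0.4941 -0.2116  0.0478] [0.44 0.48]
bR [ 0.5659 -0.1863  0.0501] [1.11 1.17]
hA [ 0.5059 -0.1318  0.1632] [0.16 0.17]
hB [ 0.5259 -0.1841  0.1632] [0.04 0.05]
nose [0.6292 0.1413 0.1295] [0.1  0.09]
sL [0.4157 0.1361 0.0146] [0.31 0.34]
sF [ 0.6277 -0.0232  0.0137] [0.36 0.35]
sR [0.7842 0.1875 0.0163] [0.51 0.46]
tin [ 0.7177 -0.1273  0.0814] [0.23 0.22]
```

Candidates for the pliers (scene px): small one (225,233), large one (292,355), and the one standing in the block (317,200). The last is mid-sized and in the block, so it is mine, confirmed in the crop. The only ring is at (282,270) on the pad. The seat centre is ≈(.600,.162), with +x at yaw ≈ −37°. Upright first: I come to the +x side of the nose with the fingers shut.

```bash
python3 -m handwheel '[{"gripper":1,"slide":[-0.2,0,0],"turn":[0,0,-0.0397]},{"gripper":1,"slide":[-0.4,-0.01,0],"turn":[0,0,-0.079]},{"gripper":1,"slide":[-0.6,-0.01,0],"turn":[0,0,-0.119]},{"gripper":1,"slide":[-0.7,-0.01,0],"turn":[0,0,-0.159]},{"gripper":1,"slide":[-0.7,-0.01,0],"turn":[0,0,-0.198]}]' 20
python3 -m handwheel '[{"gripper":1,"slide":[0,0,0],"turn":[0,0,-0.0397]},{"gripper":1,"slide":[0,0,0],"turn":[0,0,-0.079]},{"gripper":1,"slide":[0,0,0],"turn":[0,0,-0.096]},{"gripper":1,"slide":[0,0,0],"turn":[0,0,-0.096]},{"gripper":1,"slide":[0,0,0],"turn":[0,0,-0.096]}]'
python3 - <<'E'
from h import *
np.set_printoptions(precision=4,suppress=True)
d=shot("wrist","w1"); cv2.imwrite("pics/w1.png",d["frame"][:,:,::-1])
print(proj(d,[[.629,.141,.13],[.6,.162,.148]],True))
a=load("scene0");b=load("side0")
# pad corners, block fit, spindle lean
S=lambda x,y:(245+x/4,140+y/4)
T=lambda x,y:(255+x/3.4,125+y/3.4)
for u,v in (((40,488),(256,568)),((142,418),(234,463)),((228,488),(357,454)),((125,551),(385,555))):
    P,e=tri((a,S(*u),0),(b,T(*v),0)); print(P,np.round(e,1))
E
```

```text
time: 0.57
tool_pos: [0.6763, 0.1082, 0.2399]
orientation: [3.141, 0.001, -0.94]
force: [-0.4, -1.0, 1.5]
width: 0.0599
gripper_force: 0.0
time: 0.98
tool_pos: [0.6763, 0.105, 0.2402]
orientation: [3.141, 0.0, -0.649]
force: [0.3, -0.4, 0.3]
width: 0.0264
gripper_force: 0.0
[[314.0629 266.9575]
 [314.9735 308.8786]]
[ 0.4485 -0.3641  0.0108] [0. 0.]
[ 0.4699 -0.277   0.0169] [0.2 0.3]
[ 0.5571 -0.3005  0.0148] [0.2 0.3]
[ 0.5328 -0.3854  0.0136] [1.2 1.3]
```

```bash
python3 -m handwheel '[{"gripper":1,"slide":[0,0,0.25],"turn":[0,0,0]},{"gripper":1,"slide":[0,0,0.45],"turn":[0,0,0]},{"gripper":1,"slide":[0,0,0.6],"turn":[0,0,0]},{"gripper":1,"slide":[0,0,0.65],"turn":[0,0,0]},{"gripper":1,"slide":[0,0,0.65],"turn":[0,0,0]}]'
python3 - <<'E'
from h import *
crop(load("w1"),"w1c",215,150,415,300,4)
E
```

```text
time: 1.45
tool_pos: [0.6753, 0.1044, 0.1407]
orientation: [3.138, 0.002, -0.649]
force: [0.7, -0.3, 0.9]
width: 0.0001
gripper_force: 0.0
```

View pics/w1c.png

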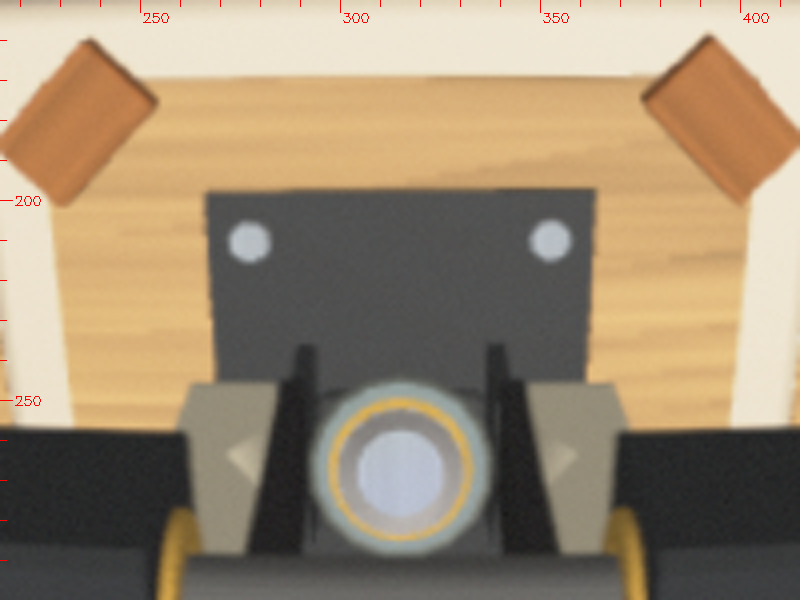

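```bash
python3 -m handwheel '[{"gripper":1,"slide":[-0.1,0,0],"turn":[0,0,0]},{"gripper":1,"slide":[-0.17,0,0],"turn":[0,0,0]},{"gripper":1,"slide":[-0.22,0,0],"turn":[0,0,0]},{"gripper":1,"slide":[-0.27,0,0],"turn":[0,0,0]},{"gripper":1,"slide":[-0.3,0,0],"turn":[0,0,0]}]'
python3 -m handwheel '[{"gripper":1,"slide":[-0.02,0,0],"turn":[0,0,0]},{"gripper":1,"slide":[-0.04,0,0],"turn":[0,0,0]},{"gripper":1,"slide":[-0.06,0,0],"turn":[0,0,0]},{"gripper":1,"slide":[-0.08,0,0],"turn":[0,0,0]},{"gripper":1,"slide":[-0.1,0,0],"turn":[0,0,0]}]'
```

```text
time: 1.87
tool_pos: [0.6433, 0.1313, 0.1465]
orientation: [-3.139, -0.007, -0.645]
force: [12.2, -15.0, 7.8]
width: 0.0005
gripper_force: 9.4
time: 2.28
tool_pos: [0.6353, 0.1377, 0.1509]
orientation: [-3.136, -0.014, -0.645]
force: [13.2, -23.8, 27.0]
width: 0.0006
gripper_force: 15.7
```

```bash
cat >> h.py <<'E'
def combo(name,items): # (tag,x0,y0,x1,y1) up to 4 tiles of 400x300
    t=[]
    for tag,x0,y0,x1,y1 in items:
        d=load(tag); s=400/(x1-x0); crop(d,"tmp",x0,y0,x1,y1,s); t.append(cv2.resize(cv2.imread("pics/tmp.png"),(400,int(400*(y1-y0)/(x1-x0))))[:300])
        t[-1]=cv2.copyMakeBorder(t[-1],0,300-len(t[-1]),0,0,cv2.BORDER_CONSTANT)
    while len(t)%2: t.append(np.zeros((300,400,3),np.uint8))
    cv2.imwrite(f"pics/{name}.png",np.vstack([np.hstack(t[i:i+2]) for i in range(0,len(t),2)]))
E
python3 - <<'E'
from h import *
shot("scene","sc2");shot("side","si2");shot("wrist","w2")
combo("c2",[("sc2",350,110,450,185),("si2",260,90,360,165),("w2",115,150,515,400)])
E
```

```text
(no output)
```

View pics/c2.png

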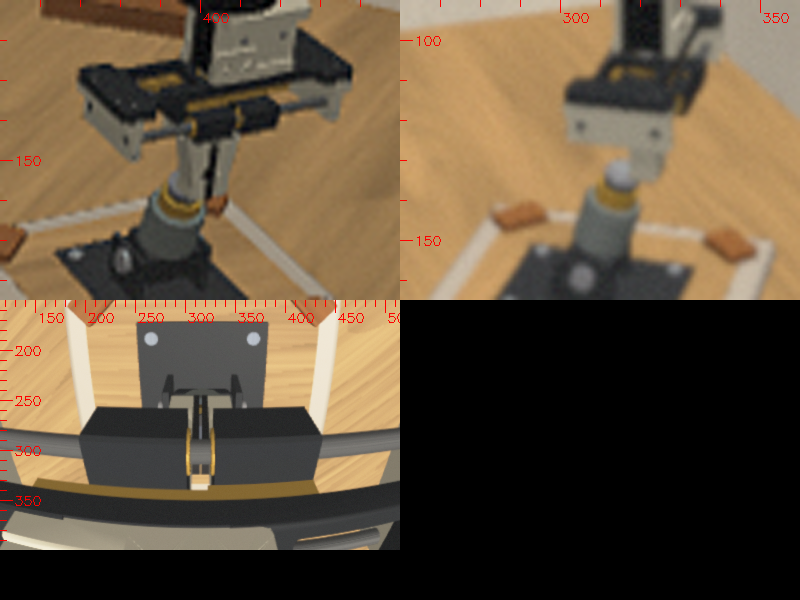

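```bash
python3 -m handwheel '[{"gripper":1,"slide":[0.1,0,0],"turn":[0,0,0]},{"gripper":1,"slide":[0.15,0,0],"turn":[0,0,0]},{"gripper":1,"slide":[0.15,0,0.04],"turn":[0,0,0]},{"gripper":1,"slide":[0.15,0,0.06],"turn":[0,0,0]},{"gripper":1,"slide":[0.12,0,0.06],"turn":[0,0,0]}]'
python3 -m handwheel '[{"gripper":1,"slide":[-0.05,0,0],"turn":[0,0,0]},{"gripper":1,"slide":[-0.08,0,0],"turn":[0,0,0]},{"gripper":1,"slide":[-0.11,0,0],"turn":[0,0,0]},{"gripper":1,"slide":[-0.13,0,0],"turn":[0,0,0]},{"gripper":1,"slide":[-0.15,0,0],"turn":[0,0,0]}]'
```

```text
time: 2.85
tool_pos: [0.6419, 0.1302, 0.1321]
orientation: [3.139, 0.002, -0.648]
force: [-0.4, -0.3, 0.4]
width: 0.0005
gripper_force: 0.0
time: 3.27
tool_pos: [0.6276, 0.1421, 0.1371]
orientation: [-3.141, -0.007, -0.645]
force: [10.2, -16.7, 11.3]
width: 0.0003
gripper_force: 9.1
```

```bash
python3 -m handwheel '[{"gripper":1,"slide":[-0.01,0,0],"turn":[0,0,0]},{"gripper":1,"slide":[-0.02,0,0],"turn":[0,0,0]},{"gripper":1,"slide":[-0.03,0,0],"turn":[0,0,0]},{"gripper":1,"slide":[-0.035,0,0],"turn":[0,0,0]},{"gripper":1,"slide":[-0.035,0,0],"turn":[0,0,0]}]'
python3 -m handwheel '[{"gripper":1,"slide":[-0.01,0,0],"turn":[0,0,0]},{"gripper":1,"slide":[-0.02,0,0],"turn":[0,0,0]},{"gripper":1,"slide":[-0.02,0,0],"turn":[0,0,0]},{"gripper":1,"slide":[-0.02,0,0],"turn":[0,0,0]},{"gripper":1,"slide":[-0.02,0,0],"turn":[0,0,0]}]'
```

```text
time: 3.68
tool_pos: [0.6241, 0.1454, 0.138]
orientation: [-3.139, -0.008, -0.645]
force: [9.3, -16.2, 12.8]
width: 0.0007
gripper_force: 8.6
time: 4.1
tool_pos: [0.6222, 0.1475, 0.1383]
orientation: [-3.138, -0.008, -0.645]
force: [9.1, -14.4, 13.2]
width: 0.0004
gripper_force: 8.8
```

```bash
python3 -m handwheel '[{"gripper":1,"slide":[-0.01,0,0],"turn":[0,0,0]},{"gripper":1,"slide":[-0.02,0,0],"turn":[0,0,0]},{"gripper":1,"slide":[-0.02,0,0],"turn":[0,0,0]},{"gripper":1,"slide":[-0.02,0,0],"turn":[0,0,0]},{"gripper":1,"slide":[-0.02,0,0],"turn":[0,0,0]}]'
python3 -m handwheel '[{"gripper":1,"slide":[-0.01,0,0],"turn":[0,0,0]},{"gripper":1,"slide":[-0.02,0,0],"turn":[0,0,0]},{"gripper":1,"slide":[-0.02,0,0],"turn":[0,0,0]},{"gripper":1,"slide":[-0.02,0,0],"turn":[0,0,0]},{"gripper":1,"slide":[-0.02,0,0],"turn":[0,0,0]}]'
```

```text
time: 4.52
tool_pos: [0.6201, 0.1494, 0.1386]
orientation: [-3.137, -0.009, -0.645]
force: [9.5, -16.2, 14.5]
width: 0.0001
gripper_force: 9.4
time: 4.93
tool_pos: [0.6197, 0.1497, 0.1388]
orientation: [-3.137, -0.012, -0.645]
force: [20.0, -23.0, 9.3]
width: 0.0013
gripper_force: 15.5
```

```bash
python3 -m handwheel '[{"gripper":1,"slide":[0.15,0,0],"turn":[0,0,0]},{"gripper":1,"slide":[0.25,0,-0.1],"turn":[0,0,0]},{"gripper":0.5,"slide":[0.25,0,-0.35],"turn":[0,0,0]},{"gripper":0,"slide":[0.25,0,-0.6],"turn":[0,0,0]},{"gripper":0,"slide":[0.25,0,-0.73],"turn":[0,0,0]}]'
python3 -m handwheel '[{"gripper":-1,"slide":[0.05,0.2,0],"turn":[0,0,-0.039]},{"gripper":-1,"slide":[0.1,0.45,0],"turn":[0,0,-0.078]},{"gripper":-1,"slide":[0.17,0.7,0],"turn":[0,0,-0.117]},{"gripper":-1,"slide":[0.24,0.9,0],"turn":[0,0,-0.156]},{"gripper":-1,"slide":[0.24,1.0,0],"turn":[0,0,-0.195]}]'
```

```text
time: 5.35
tool_pos: [0.6443, 0.1306, 0.248]
orientation: [-3.138, -0.003, -0.646]
force: [1.5, -0.1, 1.7]
width: 0.0151
gripper_force: 0.0
time: 5.77
tool_pos: [0.58, -0.0134, 0.2437]
orientation: [3.141, 0.0, -0.029]
force: [0.8, 0.8, -0.3]
width: 0.0487
gripper_force: 0.0
```

```bash
python3 -m handwheel '[{"gripper":-1,"slide":[-0.1,0.25,0],"turn":[0,0,-0.039]},{"gripper":-1,"slide":[-0.2,0.5,0],"turn":[0,0,-0.078]},{"gripper":-1,"slide":[-0.3,0.75,0],"turn":[0,0,-0.117]},{"gripper":-1,"slide":[-0.41,0.9,0],"turn":[0,0,-0.126]},{"gripper":-1,"slide":[-0.41,0.98,0],"turn":[0,0,-0.126]}]'
python3 - <<'E'
from h import *
d=shot("wrist","w3");shot("scene","sc3");shot("side","si3")
print(proj(d,[[.5059,-.1318,.1632],[.5259,-.1841,.1632],[.514,-.155,.05],[.531,-.354,.018]],True))
combo("c3",[("w3",115,100,515,400),("w3",240,230,400,350),("sc3",340,110,440,185),("si3",265,110,365,185)])
E
```

```text
time: 6.18
tool_pos: [0.5121, -0.1576, 0.2438]
orientation: [-3.141, 0.0, 0.362]
force: [-0.3, 0.7, -1.0]
width: 0.0817
gripper_force: 0.0
[[280.83639936 213.8895892 ]
 [353.37236855 213.64856234]
 [313.50730405 180.10891734]
 [454.79034832 215.26689075]]
```

View pics/c3.png

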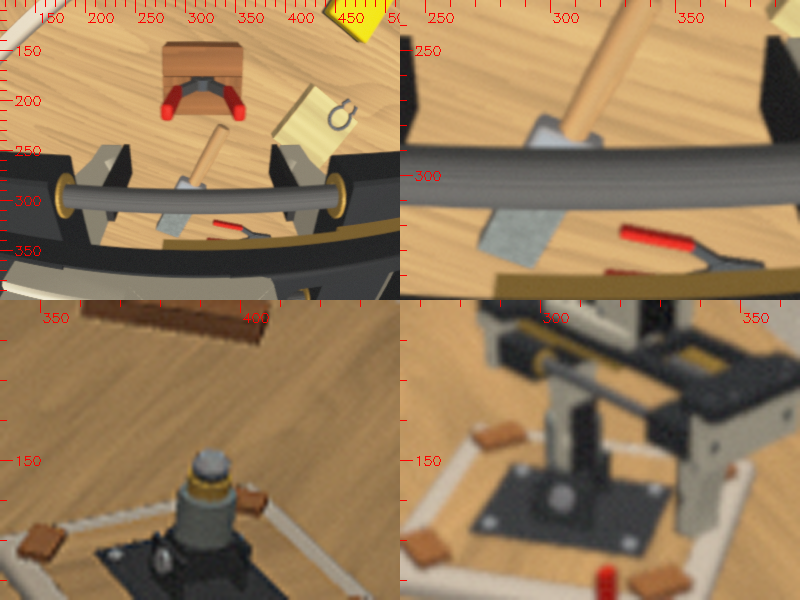

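```bash
python3 -m handwheel '[{"gripper":-1,"slide":[0.02,0.015,0.2],"turn":[0,0,0]},{"gripper":-1,"slide":[0.02,0.015,0.4],"turn":[0,0,0]},{"gripper":-1,"slide":[0.02,0.015,0.6],"turn":[0,0,0]},{"gripper":-1,"slide":[0.02,0.015,0.75],"turn":[0,0,0]},{"gripper":-1,"slide":[0.02,0.015,0.78],"turn":[0,0,0]}]' 6
python3 -m handwheel '[{"gripper":1,"slide":[0,0,0],"turn":[0,0,0]},{"gripper":1,"slide":[0,0,0],"turn":[0,0,0]},{"gripper":1,"slide":[0,0,0],"turn":[0,0,0]},{"gripper":1,"slide":[0,0,0],"turn":[0,0,0]},{"gripper":1,"slide":[0,0,0],"turn":[0,0,0]}]' 6
```

```text
time: 6.75
tool_pos: [0.5168, -0.1557, 0.1224]
orientation: [-3.139, 0.006, 0.362]
force: [-0.5, -0.1, 0.2]
width: 0.0877
gripper_force: 0.0
time: 7.17
tool_pos: [0.5199, -0.1573, 0.1281]
orientation: [3.141, -0.003, 0.361]
force: [-0.3, 0.6, 2.9]
width: 0.0653
gripper_force: 5.9
```

```bash
python3 -m handwheel '[{"gripper":1,"slide":[0,0,-0.05],"turn":[0,0,0]},{"gripper":1,"slide":[0,0,-0.15],"turn":[0,0,0]},{"gripper":1,"slide":[0,0,-0.3],"turn":[0,0,0]},{"gripper":1,"slide":[0,0,-0.45],"turn":[0,0,0]},{"gripper":1,"slide":[0,0,-0.6],"turn":[0,0,0]}]'
python3 - <<'E'
from h import *
import math
from rig import robot
s=robot.sense(); tp=s["tool_pos"];Rt=R(s["orientation"]); print(tp,s["force"],s["width"])
# predicted pliers in tool frame: grip point 5mm behind TCP
g=tp+Rt@np.array([0,0,-.005])
for n in("scene","side","wrist"):
    d=shot(n,n+"4"); f=n=="wrist"
    print(n,"top,pivot,tips",proj(d,[g+Rt@[0,0,-.034],g+Rt@[0,0,.066],g+Rt@[0,0,.1145],g+Rt@[0,0,.1215]],f).round(1).tolist())
    # red handle centroid
    m=cv2.inRange(cv2.cvtColor(d["frame"],cv2.COLOR_RGB2HSV),(0,150,60),(8,255,255))|cv2.inRange(cv2.cvtColor(d["frame"],cv2.COLOR_RGB2HSV),(172,150,60),(180,255,255))
    k,l,st,c=cv2.connectedComponentsWithStats(m)
    for i in range(1,k):
        if st[i,4]>25: print(st[i],c[i].round(1))
E
```

```text
time: 7.58
tool_pos: [0.5185, -0.1575, 0.2182]
orientation: [-3.141, -0.0, 0.361]
force: [0.6, 0.1, -0.9]
width: 0.0562
gripper_force: 6.0
[ 0.51848732 -0.15745441  0.21820096] [ 0.63521181  0.10779396 -0.92887962] 0.05623985116819093
scene top,pivot,tips [[318.2, 155.7], [318.2, 187.3], [318.2, 201.5], [318.2, 203.5]]
[218 219  10  10  42] [222.8 223.8]
[228 222  12  12  50] [233.7 227.3]
[301 311  11  33 193] [306.2 327.2]
[270 317  13  36 207] [275.8 333.4]
side top,pivot,tips [[324.9, 148.7], [324.1, 184.0], [323.7, 199.6], [323.7, 201.8]]
[315 144   7  26 142] [318.  156.3]
[329 154   5  24  67] [330.3 167.2]
[254 278   9  16  54] [257.7 285.7]
[237 285  11  16  61] [241.9 292.3]
[423 286  41  19 323] [442.5 295.1]
[417 311  44  19 375] [438.8 319.7]
wrist top,pivot,tips [[312.2, 315.7], [312.9, 229.3], [313.1, 208.2], [313.1, 205.8]]
[530 148  45  26 506] [552.  160.1]
[537 187  43  32 502] [557.4 202.2]
[258 243  28  46 893] [273.8 267.4]
[344 243  29  46 888] [355.6 267.4]
[253 313  23  14 268] [264.2 319. ]
[355 313  23  14 263] [365.9 318.9]
[325 334  25   6  91] [333.9 337.2]
```

```bash
python3 -m handwheel '[{"gripper":1,"slide":[0,0,0],"turn":[0,0,0]},{"gripper":1,"slide":[0,0,0],"turn":[0,0,0]},{"gripper":1,"slide":[0,0,0],"turn":[0,0,0]},{"gripper":1,"slide":[0,0,0],"turn":[0,0,0]},{"gripper":1,"slide":[0,0,0],"turn":[0,0,0]}]' 4.5
python3 - <<'E'
from h import *
d=shot("wrist","w5"); cv2.imwrite("pics/w5.png",d["frame"][:,:,::-1])
m=cv2.inRange(cv2.cvtColor(d["frame"],cv2.COLOR_RGB2HSV),(0,150,60),(8,255,255))
k,l,st,c=cv2.connectedComponentsWithStats(m)
for i in range(1,k):
    if st[i,4]>25: print(st[i],c[i].round(1))
combo("c5",[("w5",235,150,395,270),("scene4",290,130,350,175),("side4",290,135,360,187),("w5",380,140,500,230)])
E
```

```text
time: 8.15
tool_pos: [0.5186, -0.1574, 0.2159]
orientation: [-3.141, 0.001, 0.361]
force: [-0.1, -0.4, -1.9]
width: 0.0654
gripper_force: 4.5
[534 146  46  26 517] [556.1 158.6]
[541 186  43  32 518] [561.6 201.1]
[249 243  34  45 941] [268.5 267.6]
[347 243  34  45 941] [360.9 267.7]
[242 312  24  14 264] [253.4 318.5]
[365 312  23  15 265] [376.4 318.6]
[326 334  27   6  97] [336.1 337.1]
```

View pics/c5.png

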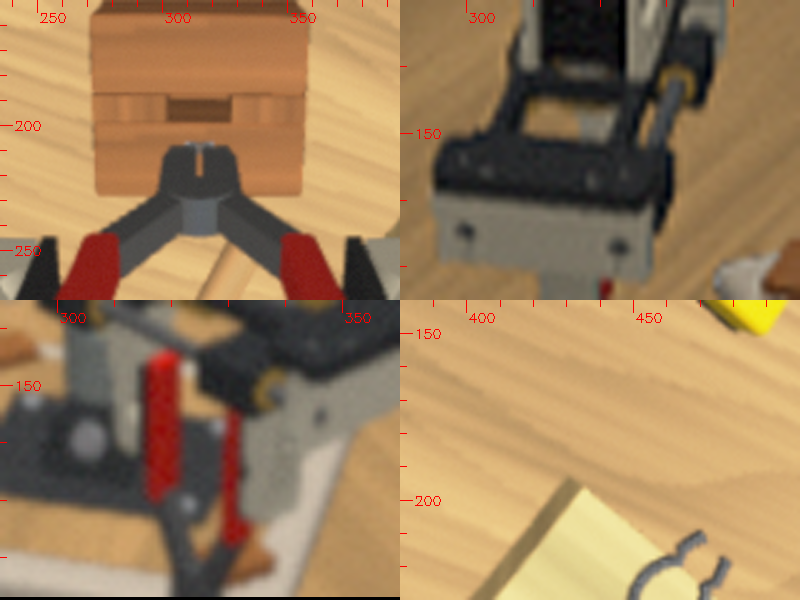

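```bash
cat >> h.py <<'E'
def ringfit(d,fish,p0,z=.0205,rad=.034,thr=95):
    """dark pixels back-projected to plane z, fitted with ring model; returns x,y,yaw"""
    f=d["frame"].astype(int); H,W=f.shape[:2]
    c=proj(d,[[p0[0],p0[1],z]],fish)[0]; n=60
    us=np.array([(u,v) for v in range(max(0,int(c[1])-n),min(H,int(c[1])+n)) for u in range(max(0,int(c[0])-n),min(W,int(c[0])+n))])
    P=np.array([onz(d,u,z,fish)[:2] for u in us])
    k=np.linalg.norm(P-np.array(p0[:2]),axis=1)<rad; us,P=us[k],P[k]
    g=f[us[:,1],us[:,0]]; w=np.clip((thr+25-g.max(1))/50.,0,1)  # dark & grey
    P,w=P[w>0],w[w>0]
    t=np.linspace(np.radians(28),np.radians(332),90)
    M=np.c_[.016*np.cos(t),.016*np.sin(t)]
    for sg in(1,-1):
        l=np.linspace(.014,.027,16); M=np.r_[M,np.c_[l,sg*np.full(16,.0087)]]
    from scipy.spatial import cKDTree
    def res(q):
        c,s=np.cos(q[2]),np.sin(q[2]); X=(P-q[:2])@np.array([[c,-s],[s,c]])
        e=cKDTree(M).query(X)[0]; e2=cKDTree(X).query(M)[0]
        return np.r_[e*w,e2*.7]*1000
    best=min((least_squares(res,[p0[0],p0[1],p0[2]+dy],loss='soft_l1',diff_step=1e-3,x_scale=[.001,.001,.05]) for dy in(-.3,0,.3)),key=lambda r:r.cost)
    return best.x,best.cost/len(best.fun),len(P)
E
python3 - <<'E'
from h import *
np.set_printoptions(precision=4,suppress=True)
for t,f in(("scene0",0),("side0",0),("w3",1),("w5",1)):
    for z in(.018,.022): print(t,z,*ringfit(load(t),f,[.531,-.354,-.35],z))
E
```

```text
scene0 0.018 [ 0.5285 -0.3523 -0.3774] 0.8241325169210122 139
scene0 0.022 [ 0.5302 -0.3547 -0.3443] 0.6607834419414559 130
side0 0.018 [ 0.5296 -0.3525 -0.2779] 0.3300414811477871 40
side0 0.022 [ 0.5277 -0.3556 -0.2785] 0.3260005360775986 40
w3 0.018 [ 0.5279 -0.3549 -0.3005] 0.09850910938602643 106
w3 0.022 [ 0.5287 -0.3527 -0.2894] 0.09637791404767422 106
w5 0.018 [ 0.5277 -0.3532 -0.3285] 0.1072106386761257 129
w5 0.022 [ 0.5285 -0.3506 -0.3256] 0.10147430364104996 129
```

```bash
python3 -m handwheel '[{"gripper":1,"slide":[-0.02,0.1,0],"turn":[0,0,0.02]},{"gripper":1,"slide":[-0.05,0.25,0],"turn":[0,0,0.045]},{"gripper":1,"slide":[-0.09,0.42,0],"turn":[0,0,0.07]},{"gripper":1,"slide":[-0.12,0.57,0],"turn":[0,0,0.09]},{"gripper":1,"slide":[-0.14,0.67,0],"turn":[0,0,0.107]}]'
python3 -m handwheel '[{"gripper":1,"slide":[0.02,0.15,0],"turn":[0,0,0.02]},{"gripper":1,"slide":[0.05,0.33,0],"turn":[0,0,0.045]},{"gripper":1,"slide":[0.07,0.5,0],"turn":[0,0,0.07]},{"gripper":1,"slide":[0.088,0.62,0.05],"turn":[0,0,0.09]},{"gripper":1,"slide":[0.088,0.678,0.1],"turn":[0,0,0.108]}]'
python3 -m handwheel '[{"gripper":1,"slide":[0,0,0.05],"turn":[0,0,0]},{"gripper":1,"slide":[0,0,0.1],"turn":[0,0,0]},{"gripper":1,"slide":[0,0,0.15],"turn":[0,0,0]},{"gripper":1,"slide":[0,0,0.15],"turn":[0,0,0]},{"gripper":1,"slide":[0,0,0.15],"turn":[0,0,0]}]'
python3 - <<'E'
from h import *
np.set_printoptions(precision=4,suppress=True)
from rig import robot
s=robot.sense(); tp=s["tool_pos"]; Rt=R(s["orientation"]); print(s["width"])
for n in("scene","side","wrist"):
    d=shot(n,n+"6"); f=n=="wrist"; print(n, *[ringfit(d,f,[.5285,-.353,-.31],z)[:2] for z in(.020,)])
    tips=tp+Rt@np.c_[[0,0,.1095],[0,0,.1165],[0,0,.061]]. T if 0 else tp+(Rt@np.c_[[0,0,.1095],[0,0,.1165],[0,0,.061]]).T
    print("tips,feet,pivot",proj(d,tips,f).round(1).tolist())
    u=proj(d,tips[1],f)[0].astype(int)
    g=d["frame"].max(2)[u[1]-14:u[1]+12,u[0]-16:u[0]+17]
    print(u); [print(''.join(' .:-=+*#%@'[int(v)//26] for v in r)) for r in g]
E
```

```text
time: 8.62
tool_pos: [0.5349, -0.2605, 0.2161]
orientation: [3.141, 0.001, 0.021]
force: [0.7, 0.1, -1.6]
width: 0.0659
gripper_force: 4.5
time: 9.03
tool_pos: [0.551, -0.3625, 0.201]
orientation: [3.141, -0.0, -0.319]
force: [-0.3, 0.2, -1.7]
width: 0.0658
gripper_force: 4.5
time: 9.45
tool_pos: [0.5504, -0.3593, 0.1787]
orientation: [3.142, 0.001, -0.312]
force: [0.8, 0.3, -0.8]
width: 0.0657
gripper_force: 4.5
0.0657463852387659
scene (array([ 0.5284, -0.3532, -0.3361]), np.float64(0.6842285961142198))
tips,feet,pivot [[286.3, 259.6], [286.4, 261.6], [285.4, 245.3]]
[286 261]
++++*****#:..:......-*****++*****
++*+*****#:.........-****++******
+*********-.........-***++*******
+#*******#=.........-**++********
*********#=.........-**+*********
*******###=.........-*+**********
******####=.........:*+**********
****######+:........:*#**********
***###***#*:........=#****+******
*####****##:........=*****+******
###*****###-.....::-+*****#******
#*****#####+:...::=********#**+**
****#######*=:..--*******#####++*
***######***#=::--*****########**
*######******#+--=+***###*#####+*
####
[... 1735 characters left out ...]
%%%%%%%%%%%%#*===+##
%%%%#+==+*#%%%%%%%#####***+===+*+
%###+===++*****+++++++++++=-====+
****+=====++++++++++++++++======+
++++++=-===++++++++*+***+=====+++
+++*++=-====++++*****###*=====+##
****+=--===+*#####%%%%%%#+====+%%
#%%%+=-==++#%@@@@@@@@@@%#+=====*%
@@%#+===+#%@@@@@@@@@@@@@%#*+=-==#
@@%+===+#%@@@@@@@@@@@@@@@@%#*===+
@%#===+*%@@@@@@@@@@@@@@@@@@%#+===
@%+===+%@@%%%%%@%%%%%%@@@@@@%*===
@%+-==*%@@%####%####*#%@%%@%%#+==
%#===+*##%#*===++===+*#%###%%%*+=
%*==--===+==-:-+=-:--======+#%#+=
%+=-::::::::::-+=-:::::::::-+#%*=
#=-:::::::::::-*+=::::::::::-*#*=
#=::::::::::::-##+:::::::::::-++=
#=::::::::::::-%%*::::::::::::=+=
#=::::::::::::-%%*-:::::::::::-==
#+::::::::::::=%%*-::::::::::::-=
```

```bash
python3 - <<'E'
from h import *
np.set_printoptions(precision=4,suppress=True)
from rig import robot
s=robot.sense(); tp=s["tool_pos"]; Rt=R(s["orientation"]); print(tp)
F,e=tri((load("scene6"),(285.2,261.3),0),(load("side6"),(370.8,261.4),0)); print("feet",F,e,"in tool",Rt.T@(F-tp))
d=load("wrist6")
for c in (313.5,314):
  for x in(-.006,-.004,-.002,0,): print(x,[proj(d,tp+Rt@[x,0,z],True)[0].round(1).tolist() for z in(.1165,.119)])
# ring fit with pliers masked (rows>=207)
d2=dict(d); f=d["frame"].copy(); f[208:]=255; d2["frame"]=f
for z in(.018,.020,.022):
  for thr in(110,125):
    r=ringfit(d2,True,[.5285,-.353,-.31],z,rad=.034,thr=thr); print(z,thr,r)
for dx,dy in((0,0),):
    M=[]
    for x,y in((.027,.0087),(.027,-.0087),(.021,0),(-.016,0),(0,.016),(0,-.016)):
        q=r[0];c_,s_=np.cos(q[2]),np.sin(q[2]);M.append([q[0]+c_*x-s_*y,q[1]+s_*x+c_*y,.02])
    print(proj(d,M,True).round(1).tolist())
E
```

```text
[ 0.551  -0.3598  0.1798]
feet [ 0.5488 -0.3614  0.0657] [np.float64(0.4745842337857113), np.float64(0.52748951606121)] in tool [-0.0017  0.0022  0.1142]
-0.006 [[314.3, 210.5], [314.3, 209.6]]
-0.004 [[314.3, 208.4], [314.3, 207.5]]
-0.002 [[314.3, 206.3], [314.3, 205.4]]
0 [[314.3, 204.1], [314.3, 203.3]]
-0.006 [[314.3, 210.5], [314.3, 209.6]]
-0.004 [[314.3, 208.4], [314.3, 207.5]]
-0.002 [[314.3, 206.3], [314.3, 205.4]]
0 [[314.3, 204.1], [314.3, 203.3]]
0.018 110 (array([ 0.5374, -0.3567, -0.3121]), np.float64(1.5580630875036698), 155)
0.018 125 (array([ 0.5348, -0.3558, -0.307 ]), np.float64(1.6367292212473423), 198)
0.02 110 (array([ 0.538 , -0.3569, -0.3094]), np.float64(1.5752812505056941), 155)
0.02 125 (array([ 0.5352, -0.356 , -0.3069]), np.float64(1.6527241583299932), 198)
0.022 110 (array([ 0.5386, -0.3571, -0.309 ]), np.float64(1.5933068895623148), 155)
0.022 125 (array([ 0.5358, -0.3562, -0.3058]), np.float64(1.669017461860936), 198)
[[306.7, 180.2], [324.0, 180.1], [315.4, 185.9], [315.7, 220.2], [300.1, 205.8], [331.1, 205.6]]
```

```bash
python3 -m handwheel '[{"gripper":1,"slide":[0,0,0.06],"turn":[0,0,0]},{"gripper":1,"slide":[0,0,0.12],"turn":[0,0,0]},{"gripper":1,"slide":[0,0,0.18],"turn":[0,0,0]},{"gripper":1,"slide":[0,0,0.23],"turn":[0,0,0]},{"gripper":1,"slide":[0,0,0.23],"turn":[0,0,0]}]'
python3 - <<'E'
from h import *
np.set_printoptions(precision=4,suppress=True)
from rig import robot
s=robot.sense(); tp=s["tool_pos"]; Rt=R(s["orientation"]); print(tp)
def art(g):
    for r in g: print(''.join(' .:-=+*#%@'[min(9,int(v)//26)] for v in r))
d=shot("wrist","w7"); print("rows 172.. cols 292.."); 
g=cv2.resize(d["frame"].max(2)[178:226,294:338],None,fx=2,fy=1,interpolation=cv2.INTER_CUBIC); art(g)
for n in("scene","side"):
    d=shot(n,n+"7"); u=proj(d,tp+Rt@[0,0,.1165],False)[0].astype(int); print(n,u); art(cv2.resize(d["frame"].max(2)[u[1]-10:u[1]+14,u[0]-20:u[0]+20],None,fx=2,fy=1,interpolation=cv2.INTER_CUBIC))
E
```

```text
time: 10.02
tool_pos: [0.5493, -0.3596, 0.1418]
orientation: [-3.141, 0.004, -0.315]
force: [-0.7, 0.2, -1.8]
width: 0.0658
gripper_force: 4.5
[ 0.5493 -0.3596  0.1418]
rows 172.. cols 292..
%%%%%%%%%%%#########################################%%##%%########################%%%%%%
%%%%%%%%%%%################################################################%%%%%%%%%%%%%
%%%%%%%%############################################################%%#%%%%%%%%%%%%%%%%%
%%###############################################################%%%%%%%%%%%%%%%%%%%%%%%
############################################################%%%%%%%%%%%%%%%%%%%%%%%%%%%%
#######################################################%%%%%%%%%%%%%%%%%%%%%%%%%%%%%%%%%
###################################################%%%%%%%%%%%%%%%%%%%%%%%%%%%%%%%%%%%%%
###############################################%%%%%%%%%%%%%%%%%%%%%%%%%%%%%%%%%%%%%##%%
########################################%%%%%%%%%%%%%%%%%%%%%%%%%%%%%%%%######%%####%%%%
#################################%%%###%%%%%%%%%%%%%%%%%%%%%###%############%%##%%%%%%%%
###################
[... 6581 characters left out ...]
%%%%%%#**+++++++=====+**############%%%%%%%%%%%%%%%%
%%%%%%%%%%#*+====+*##%%%%%%%%%%##**+===========+++*#################%%%%%%%%%%%%
%%%%%%%%%%%#*++====+++********+++==++****+++****#######################%%%%%%%%%
%%%%%%%%%%%%%##**++=====++======++**#%%####################################%%%%%
%%%%%%%%%%%%%%%####*********+***#%%%%%%%%%%###################################%%
%%%%%%%%%%%%%%%%%%%%%%%%%%%%%%%%%%%@%%%%%%%%%%##################################
%%%%%%%%%%%%%%%%%%%%%%%%%%%%%%%%%%%%%%%%%%%%%%##################################
%%%%%%%%%%%%%%%%%%%%%%%%%%%%%%%%%%%%%%%%%%%%%%%%%###############################
%%%%%%%%%%%%%%%%%%%%%%%%%%%%%%%%%%%%%%%%%%%%%%%%%%##############################
```

```bash
python3 - <<'E'
from h import *
np.set_printoptions(precision=4,suppress=True)
from rig import robot
d=load("w7"); 
d2=shot("wrist","w8"); s=robot.sense(); tp=s["tool_pos"]; Rt=R(s["orientation"]); print(tp,s["orientation"],d["origin"],d2["origin"])
print(np.abs(d["frame"].astype(int)-d2["frame"]).mean())
for z in(.018,.020,.022):
    G=onz(d2,(315.2,202.3),z,True); print(z,G,"gap in tool",Rt.T@(G-tp))
for uv in((315.2,195.7),(315,207.7)): print(Rt.T@(onz(d2,uv,.022,True)-tp))
# feet front edge at candidate tool z
for zt in(.1142,.1165,.118):
    P=onz(d2,(314.0,207.7),tp[2]-zt,True); print("feet front",zt,Rt.T@(P-tp))
E
```

```text
[ 0.5508 -0.3603  0.1448] [ 3.1414 -0.0004 -0.3141] [ 0.6298 -0.3866  0.2849] [ 0.6307 -0.3871  0.2878]
3.1851263020833334
0.018 [ 0.5489 -0.3607  0.018 ] gap in tool [-0.0017  0.0009  0.1268]
0.02 [ 0.5495 -0.3609  0.02  ] gap in tool [-0.0011  0.0009  0.1248]
0.022 [ 0.5502 -0.3611  0.022 ] gap in tool [-0.0004  0.0009  0.1228]
[0.0057 0.0009 0.1228]
[-0.0056  0.0007  0.1228]
feet front 0.1142 [-0.0027 -0.0002  0.1142]
feet front 0.1165 [-0.0034 -0.0002  0.1165]
feet front 0.118 [-0.0039 -0.0002  0.118 ]
```

```bash
python3 -m handwheel '[{"gripper":1,"slide":[0.015,0.004,0],"turn":[0,0,0]},{"gripper":1,"slide":[0.03,0.007,0],"turn":[0,0,0]},{"gripper":1,"slide":[0.033,0.007,0.01],"turn":[0,0,0]},{"gripper":1,"slide":[0.033,0.007,0.02],"turn":[0,0,0]},{"gripper":1,"slide":[0.033,0.007,0.02],"turn":[0,0,0]}]'
python3 - <<'E'
from h import *
from rig import robot
shot("side","side9")
d=shot("wrist","w9"); s=robot.sense(); print(s["tool_pos"])
g=cv2.resize(d["frame"].max(2)[194:222,298:334],None,fx=3,fy=1,interpolation=cv2.INTER_CUBIC)
for r in g: print(''.join(' .:-=+*#%@'[min(9,int(v)//26)] for v in r))
d=shot("scene","scene9"); combo("c9",[("scene9",265,240,325,285),("side9",335,235,395,280),("w9",285,180,345,225)])
E
```

```text
time: 10.63
tool_pos: [0.5548, -0.3625, 0.1411]
orientation: [-3.141, 0.001, -0.314]
force: [-0.3, -0.1, -1.1]
width: 0.0659
gripper_force: 4.5
[ 0.55478355 -0.36259286  0.14140438]
##################################%%##%%%%%%%%%%%%%%%%%%%%%%%%%%%%%%%%%%%%#############################%%%%%
###############################%%%%%%%%%%%%%%%%%%%%%%%%%%%%%%%##############################%%%%%%%%%%%%%%%%
#######################%%%%%%%%%%%%%%%%%%%%%%%%%##################################%%%%%%%%%%%%%%%%%%%%%%%%%%
#############%%%%%%%%%%%%%%%%%%%###############################################%%%%%%%%%%%%%%%%%%%%%%%%%%%%%
########%%%%%%%%%%%%%%%%#############################################%%%%%%%%%%%%%%%%%%%%%%%%%%%%%%%%%%%%%%%
###%%%%%#####################################################%%%%%%%%%%%%%%%%%%%%%%%%%%%%%%%%%%%%%%%%%%%%%%%
#################################################%%%%%%%%%%%%%%%%%%%%%%%%%%%%%%%%%%%%%%%%%%%%%%%%%%%%%%%%%%%
##########################################%%%%%%%%%%%%%%%%%%%%%%%%%%%%%%%%%%%%%%%%%%%%%%%%%%%%%%%%%%%%%%%%%%
###############*******#############%%%%%%%%%%%
[... 1433 characters left out ...]
:::::::::::::::::::::::::::::::-===++++*******
===--:::::::::::::::::::::::::::::::::::::::-=+++++==-:::::::::::::::::::::::::::::::::::::::-==+***########
===-:::::::::::::::::::::::::::::::::::::::-=+*****+==-::::::::::::::::::::::::::::::::::::::-=+*#%%%%%%%%%%
++=-:::::::::::::::::::::::::::::::::::::::-+*#%%##**=-::::::::::::::::::::::::::::::::::::::-=+*%%%@@@@@@@@
#*+=-::::::::::::::::::::::::::::::::::::::-=+*##**++=-:::::::::::::::::::::::::::::::::::::::-+*#%%@@@@@@@@
**+=::::::::::::::::::::::::::::::::::::::::-=======--::::::::::::::::::::::::::::::::::::::::-=+*##%%%@@@@@
+==-:::::::::::::::::::::::::::::::::::::::::::::::::::::::::::::::::::::::::::::::::::::::::::--=+*##%%@@@@
```

View pics/c9.png

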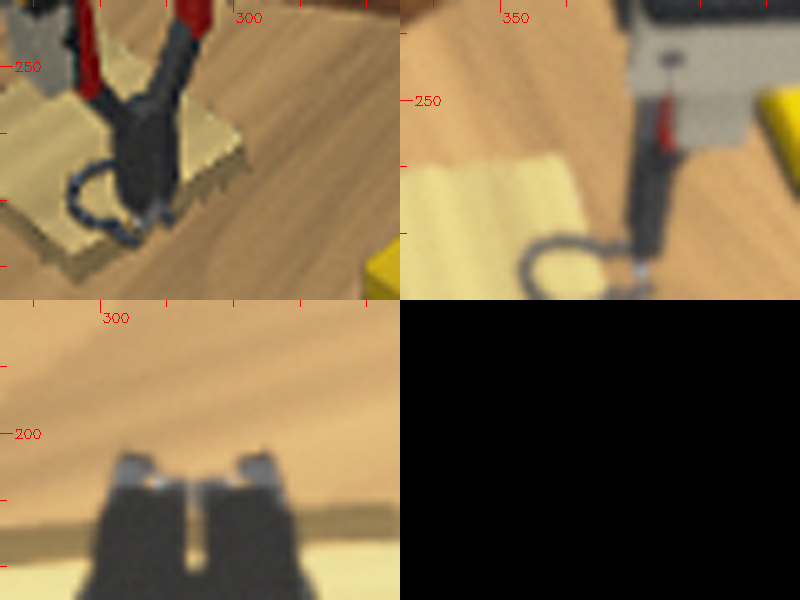

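The pliers tips (wrist px ≈(315,207)) sit centred between the lugs (≈303 and ≈325) and about 1 mm too far out. In the side view the tips are above and between the lugs, outside the pad. I back off 1 mm and lower.

```bash
python3 -m handwheel '[{"gripper":1,"slide":[-0.007,0,0.01],"turn":[0,0,0]},{"gripper":1,"slide":[-0.007,0,0.025],"turn":[0,0,0]},{"gripper":1,"slide":[-0.007,0,0.04],"turn":[0,0,0]},{"gripper":1,"slide":[-0.007,0,0.055],"turn":[0,0,0]},{"gripper":1,"slide":[-0.007,0,0.07],"turn":[0,0,0]}]'
python3 -m handwheel '[{"gripper":1,"slide":[0,0,0],"turn":[0,0,0]},{"gripper":1,"slide":[0,0,0],"turn":[0,0,0]},{"gripper":1,"slide":[0,0,0],"turn":[0,0,0]},{"gripper":1,"slide":[0,0,0],"turn":[0,0,0]},{"gripper":1,"slide":[0,0,0],"turn":[0,0,0]}]'
cat >> h.py <<'E'
def art(d,r0,r1,c0,c1,k=3):
    g=cv2.resize(d["frame"].max(2)[r0:r1,c0:c1],None,fx=k,fy=k/2.,interpolation=cv2.INTER_CUBIC)
    for r in g: print(''.join(' .:-=+*#%@'[min(9,int(v)//26)] for v in r))
E
python3 - <<'E'
from h import *
print('wrist');art(shot("wrist","w10"),196,216,296,336,2)
print('side');art(shot("side","side10"),262,286,348,378)
E
```

```text
time: 11.2
tool_pos: [0.5538, -0.3623, 0.1307]
orientation: [-3.142, 0.0, -0.314]
force: [0.1, -0.6, -1.1]
width: 0.0654
gripper_force: 4.5
time: 11.62
tool_pos: [0.554, -0.3624, 0.1312]
orientation: [3.142, -0.0, -0.314]
force: [-0.2, -0.1, -1.8]
width: 0.0655
gripper_force: 4.5
wrist
###############################%%%%%%%%%%%%%%%%%%%%%%#%%###########%##%%%%%%%%%%
#######################%%%##%%%%%%%%%%%%%%%%%%%%################%%%%##%%%%%%%%%%
###################%%%%%%%%%%%%%%%%%%###########################%%%%%%%%%%%%%%%%
###############%%%%%%%%%%%%%%%%##########################%%%%%%%%%%%%%%%%%%%%%%%
##########%%%%%%%%%%%%##############################%%%%%%%%%%%%%%%%%%%%%%%%%%%%
########%%%%%##################################%%%%%%%%%%%%%%%%%%%%%%%%%%%%%%%%%
##########################################%%%%%%%%%%%%%%%%%%%%%%%%%%%%%%%%%%%%%%
###################################%%%%%%%%%%%%%%%%%%%%%%%%%%%%%%%%%%%%%%%%%%%%%
##############################%%%%%%%%%%%%%%%%%%%%%%%%%%%%%%%%%%%%%%%%%%%%%%%%%%
############**+++*******###################%%%%%#######*****##%%%%%%%%%%%%%%%%%%
###
[... 3387 characters left out ...]
=====++++++++++++======+++***#####*******######################
%%%%%%%%%%%%%%%%%%%####***+++++=====++++========++**###%%%%%%#############################
%%%%%%%%%%%%%%%%%%%%%%#####******+++****++++++***###%%%%%%%%%%%%%#########################
%%%%%%%%%%%%%%%%%%%%%%%%%#######################%%%%%%%%%%%%%%%%%%%#######################
%%%%%%%%%%%%%%%%%%%%%%%%%%%%%%%%%%%%%%%%%%%%%%%%%%%%@@@@%%%%%%%%%%%%%%####################
%%%%%%%%%%%%%%%%%%%%%%%%%%%%%%%%%%%%%%%%%%%%%%%%%%%%@@@@@%%%%%%%%%%%%%%###################
%%%%%%%%%%%%%%%%%%%%%%%%%%%%%%%%%%%%%%%%%%%%%%%%%%%%%@@@%%%%%%%%%%%%%%%%##################
%%%%%%%%%%%%%%%%%%%%%%%%%%%%%%%%%%%%%%%%%%%%%%%%%%%%%%@@%%%%%%%%%%%%%%%%%#################
```

```bash
python3 -m handwheel '[{"gripper":1,"slide":[0,0,0],"turn":[0,0,0]},{"gripper":1,"slide":[0,0,0],"turn":[0,0,0]},{"gripper":1,"slide":[0,0,0],"turn":[0,0,0]},{"gripper":1,"slide":[0,0,0],"turn":[0,0,0]},{"gripper":1,"slide":[0,0,0],"turn":[0,0,0]}]' 15
python3 -m handwheel '[{"gripper":1,"slide":[0,0,0],"turn":[0,0,0]},{"gripper":1,"slide":[0,0,0],"turn":[0,0,0]},{"gripper":1,"slide":[0,0,0],"turn":[0,0,0]},{"gripper":1,"slide":[0,0,0],"turn":[0,0,0]},{"gripper":1,"slide":[0,0,0],"turn":[0,0,0]}]' 40
python3 -m handwheel '[{"gripper":1,"slide":[0,0,0],"turn":[0,0,0]},{"gripper":1,"slide":[0,0,0],"turn":[0,0,0]},{"gripper":1,"slide":[0,0,0],"turn":[0,0,0]},{"gripper":1,"slide":[0,0,0],"turn":[0,0,0]},{"gripper":1,"slide":[0,0,0],"turn":[0,0,0]}]' 45
python3 - <<'E'
from h import *
print('wrist');art(shot("wrist","w11"),192,240,280,350,2)
print('side');art(shot("side","side11"),258,286,345,385,2)
E
```

```text
time: 12.13
tool_pos: [0.554, -0.3623, 0.1311]
orientation: [-3.142, -0.0, -0.314]
force: [-0.4, 0.5, -0.0]
width: 0.0458
gripper_force: 14.9
time: 12.55
tool_pos: [0.554, -0.3623, 0.1312]
orientation: [3.142, -0.0, -0.314]
force: [1.3, 1.1, 0.3]
width: 0.0233
gripper_force: 38.6
time: 12.97
tool_pos: [0.5539, -0.3623, 0.131]
orientation: [-3.142, 0.0, -0.314]
force: [-0.1, 1.6, -0.2]
width: 0.0233
gripper_force: 43.5
wrist
%%%%%%%%%%%%%%%%%%%%%%%%#######################################################%#%%%%%%%%%%%%%%%%%%%%%%%%%%%%%%%%%%%%%%%%%%%%%%%%%%%%%%%%%%%
%%%%%%%%%%%%%%%%%%%%#######################################################%%%%%%%%%%%%%%%%%%%%%%%%%%%%%%%%%%%%%%%%%%%%%%%%%%%%%%%%%%%%%%%%%
%%%%%%%%%%%%%%#######################################################%%%%%%%%%%%%%%%%%%%%%%%%%%%%%%%%%%%%%%%%%%%%%%%%%%%%%%%%%%%%%%%%%%%%%%%
%%%%%%%%%%######################################################%%%%%%%%%%%%%%%%%%%%%%%%%%%%%%%%%%%%%%%%%%%%%%%%%%%%%%%%%%%%%%%%%%%%%%%%%%%%
%%%%%%%%%################################################%%%%%%%%%%%%%%%%%%%%%%%%%%%%%%%%%%%%%%%%%%%%%#%%%%%
[... 7668 characters left out ...]
%%%%%%%%@@@%%%%####*+=--:::---=+*######%%%%%%%%%%%%%
%%%%%%%%%%%%%%%%%%%#*+===++*#%%%%%%%@@@@%%%####*+=---::---=+*#########%%%%%%%%%%
@@%%%%%%%%%%%%%%%%%##**+====+**#%%%%%%%%%%%##*#*+=-:-:::--=+*#############%%%%%%
%%%%%%%%%%%%%%%%%%%%%##**+=====+***###%%###**+++==---:---=+**################%%%
@@%%%%%%%%%%%%%%%%%%%%%###**++======++++++++======-------=+*####################
@@%%%%%%%%%%%%%%%%%%%%%%%%%%%##**++++++++++++++===------=+*#####################
@@%%%%%%%%%%%%%%%%%%%%%%%%%%%%%%%%####%%%%%%%##*++======+**#####################
%%%%%%%%%%%%%%%%%%%%%%%%%%%%%%%%%%%%%%%%%%%%%%%###*++++**#######################
%%%%%%%%%%%%%%%%%%%%%%%%%%%%%%%%%%%%%%%%%%@%%%%%%####**##############%##########
```

```bash
python3 -m handwheel '[{"gripper":1,"slide":[0,0,-0.05],"turn":[0,0,0]},{"gripper":1,"slide":[0,0,-0.15],"turn":[0,0,0]},{"gripper":1,"slide":[0,0,-0.25],"turn":[0,0,0]},{"gripper":1,"slide":[0,0,-0.37],"turn":[0,0,0]},{"gripper":1,"slide":[0,0,-0.47],"turn":[0,0,0]}]'
python3 -m handwheel '[{"gripper":1,"slide":[0,0,-0.1],"turn":[0,0,0]},{"gripper":1,"slide":[0,0,-0.25],"turn":[0,0,0]},{"gripper":1,"slide":[0,0,-0.4],"turn":[0,0,0]},{"gripper":1,"slide":[0,0,-0.55],"turn":[0,0,0]},{"gripper":1,"slide":[0,0,-0.65],"turn":[0,0,0]}]'
python3 - <<'E'
from h import *
from rig import robot
s=robot.sense(); tp=s["tool_pos"]; Rt=R(s["orientation"]); print(tp,s["joint_positions"].round(2))
for n in("scene","side"):
    d=shot(n,n+"12"); u=proj(d,tp+Rt@[-.02,0,.106],False)[0].astype(int); print(n,u-[22,11]); art(d,u[1]-11,u[1]+13,u[0]-22,u[0]+22,2)
E
```

```text
time: 13.48
tool_pos: [0.5537, -0.3625, 0.203]
orientation: [3.141, 0.0, -0.314]
force: [-0.1, -0.3, -1.4]
width: 0.0232
gripper_force: 43.2
time: 13.9
tool_pos: [0.5539, -0.3627, 0.302]
orientation: [3.141, -0.002, -0.314]
force: [-0.1, 0.5, -1.4]
width: 0.023
gripper_force: 43.2
[ 0.55392129 -0.36273755  0.30200284] [-0.29  0.31  0.08  0.   -1.34  1.54]
scene [257 206]
*****+****+++***+++++***++++++++++++++*+=-..........:::......:-++***********++++++++++++
+*******++***+++***+++++++++++++++++++*++-:.........:::::.....:-+***++++++++++++++++++++
==+*++++***+++*****+++++*+++++++++++++++*=-........:::.........:=+******+++++++**+++++++
--==--==+++++*****++++++++++++++++++++**+=:.....................:=+***++++++++**++++++**
-----===+++=++++++**+++++++++++++++++**++=:.....::...............:=***++++***++++++++***
=--==++++==+++==+++++++++++++++++++****+=::.::..::................:-+******+++++++******
==++++++++======+++=++++++++++++++*****+=::.::.....................:=*****+++++*********
++++===+++======+++++++++++++++********+-:::::......................:=+***+++***********
++++====++++++
[... 2860 characters left out ...]
########%%%%%%##*+==--==++**####%%%%%%%%#########**=--::::--=+**#############
####################%%%%%%###*++=---===++**########****++++**++=---::--=+*##############
#######################%%%%%###**++===-====+++++++++===========-------=+*###############
##########################%%%%#####**++=====----------=======--------==+*###############
############################%%%%%%####***++++++==+++++***##*++=======++*################
############################%%%%%%%##########**#########%%%##***++++**##################
##############################%%%%%%%################%%%%%%%%###*****###################
###############################%%%%%%#####%%%%###%%%%%%%%%%%%%%#########################
```

```bash
cat >> h.py <<'E'
def circ(C,r,pitch,roll,Rt,n=181):
    t=np.linspace(0,2*np.pi,n); P=np.c_[r*np.cos(t),r*np.sin(t),0*t]@Ro.from_euler('yx',[pitch,roll]).as_matrix().T
    return P+C   # in tool frame
def fitring(obs,tp,Rt,C0,r=.0193,tilt=True,pri=(.02,.02)):
    from scipy.spatial import cKDTree
    def res(q):
        W=tp+circ(q[:3],q[5],q[3],q[4],Rt)@Rt.T; e=[]
        for d,px,w in obs:
            U=proj(d,W,False); U=np.vstack([U[:-1]+(U[1:]-U[:-1])*k for k in(0,.33,.67)])
            e.append(cKDTree(U).query(np.array(px))[0]*w)
        return np.r_[np.concatenate(e),q[3]*pri[0]*100 if not tilt else q[3]*2,q[4]*2,(q[5]-r)*1000]
    s=least_squares(res,np.r_[C0,0.,0.,r],x_scale=[.001,.001,.001,.05,.05,.001],diff_step=1e-4); return s.x,s.fun
E
python3 - <<'E'
from h import *
np.set_printoptions(precision=4,suppress=True)
from rig import robot
s=robot.sense(); tp=s["tool_pos"]; Rt=R(s["orientation"])
conv=lambda L,x0,y0:[(x0+c/2-.25,y0+r) for c,r in L]
side=conv([(33,7.2),(40,6.7),(29.5,9),(27,11),(26.8,12),(27,13),(28.5,14),(30,15),(31.5,16),(35,17),(39,18),(46,19)],347,206)
scene=conv([(35.5,9),(34,10),(32.5,11),(30.5,12),(29.7,13),(28.6,14),(28.6,15),(29,16),(31,17),(33.5,18),(36,19)],257,206)
o=[(load("scene12"),scene,1),(load("side12"),side,1)]
for r in(.018,.0193):
    x,f=fitring(o,tp,Rt,[-.022,0,.104],r); print(x,np.abs(f[:-3]).mean(), f.round(1)[:-3])
for t in("scene12","side12"):  # where are tips
    print(t,proj(load(t),tp+Rt@[-.0057,0,.118],False))
E
```

```text
[-0.0212 -0.0005  0.1114 -0.0996  0.1207  0.0188] 0.41148802030971293 [0.2 0.5 0.7 0.3 0.1 0.4 0.5 0.7 0.5 0.4 0.7 0.5 0.  0.2 0.5 0.5 0.5 0.1
 0.1 0.1 0.5 0.7 0.8]
[-0.0202 -0.0011  0.1118 -0.0965  0.0713  0.0199] 0.3409966288406527 [0.1 0.5 0.6 0.3 0.2 0.3 0.5 0.7 0.4 0.3 0.5 0.4 0.  0.1 0.4 0.4 0.4 0.
 0.1 0.1 0.4 0.6 0.7]
scene12 [[283.3672 224.5463]]
side12 [[376.7329 221.453 ]]
```

```bash
python3 -m handwheel '[{"gripper":1,"slide":[-0.01,-0.06,0],"turn":[0,0,0]},{"gripper":1,"slide":[-0.04,-0.2,0],"turn":[0,0,0]},{"gripper":1,"slide":[-0.08,-0.42,0],"turn":[0,0,0]},{"gripper":1,"slide":[-0.12,-0.63,0],"turn":[0,0,0]},{"gripper":1,"slide":[-0.164,-0.858,0],"turn":[0,0,0]}]'
python3 -m handwheel '[{"gripper":1,"slide":[-0.04,-0.2,0],"turn":[0,0,0]},{"gripper":1,"slide":[-0.08,-0.4,0],"turn":[0,0,0]},{"gripper":1,"slide":[-0.12,-0.6,0],"turn":[0,0,0]},{"gripper":1,"slide":[-0.15,-0.8,0],"turn":[0,0,0]},{"gripper":1,"slide":[-0.19,-1,0],"turn":[0,0,0]}]'
python3 -m handwheel '[{"gripper":1,"slide":[-0.04,-0.2,0],"turn":[0,0,0]},{"gripper":1,"slide":[-0.08,-0.4,0],"turn":[0,0,0]},{"gripper":1,"slide":[-0.12,-0.6,0],"turn":[0,0,0]},{"gripper":1,"slide":[-0.15,-0.8,0],"turn":[0,0,0]},{"gripper":1,"slide":[-0.19,-1,0],"turn":[0,0,0]}]'
python3 -m handwheel '[{"gripper":1,"slide":[-0.04,-0.2,0],"turn":[0,0,0]},{"gripper":1,"slide":[-0.07,-0.35,0],"turn":[0,0,0]},{"gripper":1,"slide":[-0.1,-0.48,0],"turn":[0,0,0]},{"gripper":1,"slide":[-0.11,-0.55,0],"turn":[0,0,0]},{"gripper":1,"slide":[-0.113,-0.574,0],"turn":[0,0,0]}]'
python3 -m handwheel '[{"gripper":1,"slide":[0,0,0],"turn":[0,0,0]},{"gripper":1,"slide":[0,0,0],"turn":[0,0,0]},{"gripper":1,"slide":[0,0,0],"turn":[0,0,0]},{"gripper":1,"slide":[0,0,0],"turn":[0,0,0]},{"gripper":1,"slide":[0,0,0],"turn":[0,0,0]}]'
python3 - <<'E'
from h import *
from rig import robot
s=robot.sense(); tp=s["tool_pos"]; Rt=R(s["orientation"]); print(tp)
for n in("scene","side"):
    d=shot(n,n+"13"); u=proj(d,tp+Rt@[-.02,0,.112],False)[0].astype(int); print(n,u-[20,10]); art(d,u[1]-10,u[1]+34,u[0]-20,u[0]+22,2)
E
```

```text
time: 14.42
tool_pos: [0.5693, -0.2309, 0.2972]
orientation: [3.141, 0.003, -0.315]
force: [0.9, 1.0, -1.0]
width: 0.0235
gripper_force: 43.2
time: 14.83
tool_pos: [0.5887, -0.079, 0.2976]
orientation: [3.141, 0.002, -0.314]
force: [-0.3, -0.1, -2.6]
width: 0.0225
gripper_force: 43.2
time: 15.25
tool_pos: [0.6078, 0.0723, 0.2975]
orientation: [3.14, 0.002, -0.314]
force: [0.5, 0.0, -1.1]
width: 0.0232
gripper_force: 43.2
time: 15.67
tool_pos: [0.6186, 0.1594, 0.2974]
orientation: [3.14, 0.002, -0.312]
force: [0.2, -1.0, -1.8]
width: 0.023
gripper_force: 43.2
time: 16.08
tool_pos: [0.6193, 0.1568, 0.2993]
orientation: [-3.141, -0.0, -0.315]
force: [-0.3, 0.6, -2.5]
width: 0.0234
gripper_force: 43.2
[0.61928095 0.15680134 0.29926463]
scene [374 127]
++++++++++++++++++++++++++++++++++++++++++++*+-:....::......:=+**+++++++++++++++++++
++++++++++++++++++++++++++++++++++++++++++*++-:..............:+**++++++++++++++++++*
+++++++++++++++++++++++++++++++++++++++++**+-::.::.......... :+**+++++++++++++++++**
+++++++++++++++++++++++++++++++++++++++++**+-::.::.......... :=**+++++++++++++++****
++
[... 6452 characters left out ...]
####################
*******++++++++++**#####**+=--------------------------=+**##########################
**+++++++++++==+++**#####*+=--------------------------=+**##########################
++++++++======++++****#***+=--------------------------=+*##########***############**
+====++++++++************++=--------------------------=+***####################*****
+++++********************++=---------------------------==++**#######################
******########***********++=--------------------------:::--=+*######################
#########****************++=-------------------------:::::-=+*######################
#######******************++=-------------------------:::.:-=*#######################
```

```bash
cat > fit13.py <<'E'
from h import *
np.set_printoptions(precision=4,suppress=True)
def axis(a,b,obs): # obs list of (view,(u,v),group)
    def res(q):
        e=[]
        for d,uv,g in obs: e.append(proj(d,[q[0],q[1],q[2+g]],False)[0]-uv)
        return np.concatenate(e)
    s=least_squares(res,[.6,.164,.135,.095]); return s.x,s.fun
E
python3 - <<'E'
from fit13 import *
from rig import robot
s=robot.sense(); tp=s["tool_pos"]; Rt=R(s["orientation"])
a,b=load("scene13"),load("side13")
x,f=axis(a,b,[(a,(392.25,152),0),(b,(307.75,132),0),(a,(390.75,164),1),(b,(308,145),1)]); print("axis",x,f.round(1))
conv=lambda L,x0,y0:[(x0+c/2-.25,y0+r) for c,r in L]
side=conv([(36,7.9),(32,8.1),(30.5,9),(28.5,10),(28.6,10.7),(31.5,12),(36,12.8),(40,13.1),(44,13.1)],288,107)
scene=conv([(36,7.3),(32.5,8),(30,9),(28.8,10),(29.3,11),(31.5,12),(34.3,13),(38,14.3)],374,127)
for r in(.018,.019,.020):
    y,f=fitring([(a,scene,1),(b,side,1)],tp,Rt,[-.0205,0,.11],r); print(y,np.abs(f[:-3]).mean(), tp+Rt@y[:3])
E
```

```text
axis [0.5987 0.1626 0.1357 0.0895] [ 0.1 -0.4  0.1  0.4  0.  -0.1 -0.   0.1]
[-0.021   0.0012  0.1125 -0.099   0.0594  0.0181] 0.19170326923090827 [0.599  0.1625 0.1867]
[-0.0201  0.001   0.1125 -0.0871  0.0362  0.0191] 0.1721702824418167 [0.5999 0.1624 0.1867]
[-0.0191  0.0006  0.1126 -0.0782  0.0172  0.0201] 0.15799078886304666 [0.601  0.1625 0.1867]
```

```bash
cat > rf.py <<'E'
from h import *
from scipy.optimize import minimize
np.set_printoptions(precision=4,suppress=True)
SS=4
def alpha(I,B): # foreground share per pixel, ring grey ~55
    I=I["frame"].astype(float).mean(2);B=B["frame"].astype(float).mean(2)
    return np.clip((B-I)/np.maximum(B-RG,20),-.2,1.2)
RG=60.
def pts(q):
    C,p,ro,r=q[:3],q[3],q[4],q[5]
    t=np.linspace(np.radians(75),np.radians(285),260); rr=np.linspace(-.002,.002,7); zz=np.array([-.002,-.001,0,.001,.002])
    T,Rr,Z=np.meshgrid(t,r+rr,zz); P=np.c_[(Rr*np.cos(T)).ravel(),(Rr*np.sin(T)).ravel(),Z.ravel()]
    return P@Ro.from_euler('yx',[p,ro]).as_matrix().T+C
def render(d,W,box):
    x0,y0,x1,y1=box; u=proj(d,W,False); im=np.zeros(((y1-y0)*SS,(x1-x0)*SS),np.float32)
    i=np.round((u-[x0-.5,y0-.5])*SS-.5).astype(int); k=(i[:,0]>=0)&(i[:,1]>=0)&(i[:,0]<im.shape[1])&(i[:,1]<im.shape[0])
    im[i[k,1],i[k,0]]=1; im=cv2.morphologyEx(im,cv2.MORPH_CLOSE,np.ones((3,3)))
    return cv2.GaussianBlur(cv2.resize(im,None,fx=1/SS,fy=1/SS,interpolation=cv2.INTER_AREA),(0,0),BL)
BL=.5
def run(views,tp,Rt,q0,xlim=.003,fixr=None):
    S=[]
    for d,B in views:
        c=proj(d,tp+Rt@q0[:3],False)[0].astype(int); box=(c[0]-17,c[1]-11,c[0]+17,c[1]+12)
        A=alpha(d,B)[box[1]:box[3],box[0]:box[2]]
        zw=(tp+Rt@q0[:3])[2]
        X=np.array([[(Rt.T@(onz(d,(u,v),zw,False)-tp)) for u in range(box[0],box[2])] for v in range(box[1],box[3])])
        m=(X[...,0]<q0[0]+xlim)&(np.hypot(X[...,0]-q0[0],X[...,1]-q0[1])<.028)
        S.append((d,box,A,m))
    def cost(v):
        q=q0+v*np.array([.002,.002,.002,.08,.08,.001]); 
        if fixr: q[5]=fixr
        W=tp+pts(q)@Rt.T
        return sum((((render(d,W,b)-A)*m)**2).sum() for d,b,A,m in S)+.02*(v[3]**2+v[4]**2)
    best=None
    for p0 in(-1,0,1):
        s=minimize(cost,[0,0,0,p0,0,0],method='Powell',options=dict(xtol=.005,ftol=1e-5,maxiter=30))
        if best is None or s.fun<best.fun: best=s
    q=q0+best.x*np.array([.002,.002,.002,.08,.08,.001])
    if fixr: q[5]=fixr
    return q,best.fun,sum(m.sum() for *_,m in S),cost
E
cat > t.py <<'E'
from rf import *
from rig import robot
s=robot.sense(); tp=s["tool_pos"]; Rt=R(s["orientation"])
a,b=load("scene13"),load("side13"); A0,B0=load("scene9"),load("side9")
q0=np.array([-.0201,.001,.1125,0,0,.019])
for nm,v in(("both",[(a,A0),(b,B0)]),("scene",[(a,A0)]),("side",[(b,B0)])):
    q,c,n,_=run(v,tp,Rt,q0); print(nm,q,round(c,2),n,"world",tp+Rt@q[:3])
E
time python3 t.py
```

```text
both [-0.0213  0.0007  0.1124 -0.0016 -0.0001  0.0192] 15.77 128 world [0.5989 0.163  0.1869]
scene [-0.0211  0.0017  0.1124  0.      0.0003  0.019 ] 12.23 68 world [0.5988 0.162  0.1869]
side [-0.0212 -0.001   0.1126 -0.0019 -0.      0.0191] 3.17 60 world [0.5995 0.1646 0.1867]
real	0m13.354s
user	0m13.271s
sys	0m0.384s
```

```bash
cat > rf2.py <<'E'
from rf import *
import rf
def setup(views,tp,Rt,q0,xlim):
    S=[]
    for d,B in views:
        c=proj(d,tp+Rt@q0[:3],False)[0].astype(int); box=(c[0]-17,c[1]-11,c[0]+17,c[1]+12)
        A=(B["frame"].astype(float).mean(2)-d["frame"].mean(2))[box[1]:box[3],box[0]:box[2]]/100
        zw=(tp+Rt@q0[:3])[2]
        X=np.array([[(Rt.T@(onz(d,(u,v),zw,False)-tp)) for u in range(box[0],box[2])] for v in range(box[1],box[3])])
        m=(X[...,0]<q0[0]+xlim)&(np.hypot(X[...,0]-q0[0],X[...,1]-q0[1])<.03)
        S.append((d,box,A,m))
    return S
def cost(q,S,tp,Rt,full=False):
    W=tp+pts(q)@Rt.T; e=0; out=[]
    for d,b,A,m in S:
        best=1e9
        rf.BL=.01; r0=render(d,W,b)
        for bl in(.5,.8,1.1):
            r=cv2.GaussianBlur(r0,(0,0),bl)[m]; g=(r@A[m])/max(r@r,1e-9); c=((g*r-A[m])**2).sum()
            if c<best: best,bb,gg=c,bl,g
        e+=best/(A[m]**2).sum(); out.append((round(best/(A[m]**2).sum(),3),bb,round(gg,2)))
    return (e,out) if full else e
def solve(S,tp,Rt,q0,pitch=None,roll=None):
    sc=np.array([.001,.001,.001,.05,.05,.0007])
    def f(v):
        q=q0+v*sc
        if pitch is not None:q[3]=pitch
        if roll is not None:q[4]=roll
        return cost(q,S,tp,Rt)+.002*max(0,abs(q[5]-.0193)/.0005-1)**2
    s=minimize(f,np.zeros(6),method='Nelder-Mead',options=dict(initial_simplex=np.vstack([np.zeros(6),np.eye(6)*.8]),xatol=.02,fatol=1e-5,maxiter=500))
    q=q0+s.x*sc
    if pitch is not None:q[3]=pitch
    if roll is not None:q[4]=roll
    return q,s.fun
E
cat > t.py <<'E'
from rf2 import *
from rig import robot
s=robot.sense(); tp=s["tool_pos"]; Rt=R(s["orientation"])
a,b=load("scene13"),load("side13"); A0,B0=load("scene9"),load("side9")
q0=np.array([-.0205,.001,.1125,0,0,.019])
S=setup([(a,A0),(b,B0)],tp,Rt,q0,.002)
for p in(-.12,-.06,0,.06):
    q,c=solve(S,tp,Rt,q0,pitch=p); print(p,q,round(c,4),cost(q,S,tp,Rt,True)[1])
q,c=solve(S,tp,Rt,q); q,c=solve(S,tp,Rt,q); print("free",q,round(c,4),"world",tp+Rt@q[:3])
for i in(0,1):
    q1,c=solve(S[i:i+1],tp,Rt,q,roll=0); print("view",i,q1,round(c,4))
print((S[0][2]*S[0][3]*10).round(0).astype(int)[5:20,3:24])
E
time python3 t.py
```

```text
-0.12 [-0.0209  0.0002  0.1137 -0.12    0.0397  0.0192] 0.2963 [(np.float64(0.257), 0.8, np.float64(0.86)), (np.float64(0.039), 1.1, np.float64(0.82))]
-0.06 [-0.0208  0.0012  0.1127 -0.06    0.03    0.0192] 0.2878 [(np.float64(0.255), 0.8, np.float64(0.86)), (np.float64(0.033), 1.1, np.float64(0.83))]
0 [-0.0209  0.0013  0.1124  0.      0.0262  0.0193] 0.2819 [(np.float64(0.251), 0.8, np.float64(0.85)), (np.float64(0.031), 1.1, np.float64(0.83))]
0.06 [-0.0209  0.0011  0.1119  0.06    0.0165  0.0199] 0.2901 [(np.float64(0.262), 0.8, np.float64(0.83)), (np.float64(0.028), 1.1, np.float64(0.83))]
free [-0.0209  0.0011  0.1119  0.06    0.0165  0.0199] 0.2901 world [0.5991 0.1625 0.1874]
view 0 [-0.0208  0.0015  0.1125  0.0387  0.      0.0199] 0.2499
view 1 [-0.0207 -0.0001  0.1115  0.0839  0.      0.0201] 0.0252
[[0 0 0 0 0 0 0 0 0 0 0 0 0 0 0 0 0 0 0 0 0]
 [0 0 0 0 0 0 0 0 0 0 0 0 0 0 0 0 0 0 0 0 0]
 [0 0 0 0 0 0 0 0 0 0 0 0 1 0 1 0 0 0 0 0 0]
 [0 0 0 0 0 0 0 0 1 2 4 4 4 4 7 8 8 8 8 6 0]
 [0 0 0 0 0 0 1 0 3 7 8 6 5 4 6 7 7 8 9 6 1]
 [0 0 0 0 0 1 1 1 5 7 4 0 0 0 6 7 7 8 8 0 0]
 [0 0 0 0 0 1 1 3 7 4 0 0 0 3 7 8 7 0 0 0 0]
 [0 0 0 0 0 1 1 2 8 4 1 0 0 2 7 0 0 0 0 0 0]
 [0 0 0 0 0 0 1 0 4 7 7 3 2 0 0 0 0 0 0 0 0]
 [0 0 0 0 0 0 0 0 0 3 0 0 0 0 0 0 0 0 0 0 0]
 [0 0 0 0 0 0 0 0 0 0 0 0 0 0 0 0 0 0 0 0 0]
 [0 0 0 0 0 0 0 0 0 0 0 0 0 0 0 0 0 0 0 0 0]
 [0 0 0 0 0 0 0 0 0 0 0 0 0 0 0 0 0 0 0 0 0]
 [0 0 0 0 0 0 0 0 0 0 0 0 0 0 0 0 0 0 0 0 0]
 [0 0 0 0 0 0 0 0 0 0 0 0 0 0 0 0 0 0 0 0 0]]
real	0m6.545s
user	0m6.702s
sys	0m0.323s
```

```bash
cat > t.py <<'E'
from rf2 import *
import rf
from rig import robot
s=robot.sense(); tp=s["tool_pos"]; Rt=R(s["orientation"])
def pts2(q):
    C,p,ro,r=q[:3],q[3],q[4],q[5]
    t=np.linspace(np.radians(45),np.radians(315),300); rr=np.linspace(-.002,.002,7); zz=np.array([-.002,-.001,0,.001,.002])
    T,Rr,Z=np.meshgrid(t,r+rr,zz); P=np.c_[(Rr*np.cos(T)).ravel(),(Rr*np.sin(T)).ravel(),Z.ravel()]
    return P@Ro.from_euler('yx',[p,ro]).as_matrix().T+C
import rf2; rf2.pts=pts2
a,b=load("scene13"),load("side13"); A0,B0=load("scene9"),load("side9")
q0=np.array([-.0205,.0005,.1122,0,0,.019])
S=setup([(b,B0),(a,A0)],tp,Rt,q0,.009)
print((S[0][2]*S[0][3]*10).round(0).astype(int)[5:18,2:32])
m=S[1][3]; m[:13,17:]=False; m[:,21:]=False
for p in(-.12,-.08,-.04,0,.04,.08):
    r=[solve(S[:1],tp,Rt,q0,pitch=p,roll=ro)+(ro,) for ro in(-.06,0,.06)]; q,c,_=min(r,key=lambda x:x[1]); print("side",p,q,round(c,4))
for p in(-.08,-.04,0,.04,.08):
    q,c=solve(S,tp,Rt,q0,pitch=p);q,c=solve(S,tp,Rt,q,pitch=p); print("both",p,q,round(c,4),cost(q,S,tp,Rt,True)[1],tp+Rt@q[:3])
E
python3 t.py
```

```text
[[0 0 0 0 0 0 0 0 0 0 0 0 0 0 0 0 0 0 0 0 0 0 0 0 0 0 0 0 0 0]
 [0 0 0 0 0 0 0 0 0 0 0 0 0 0 0 0 0 0 0 0 0 0 0 0 0 0 0 0 0 0]
 [0 0 0 0 0 0 0 0 0 0 0 0 0 0 0 0 0 0 0 0 0 0 0 0 0 0 0 0 0 0]
 [0 0 0 0 0 0 0 0 0 0 0 4 4 5 5 5 4 2 0 0 0 0 0 0 0 0 0 0 0 0]
 [0 0 0 0 0 0 0 0 2 3 4 5 5 5 6 6 5 5 0 0 0 0 0 0 0 0 0 0 0 0]
 [0 0 0 0 0 0 0 2 2 4 5 5 4 3 3 4 3 3 0 0 0 0 0 0 0 0 0 0 0 0]
 [0 0 0 0 0 0 1 2 4 5 4 3 3 2 2 2 2 2 0 0 0 0 0 0 0 0 0 0 0 0]
 [0 0 0 0 0 0 2 3 4 6 5 4 2 2 2 2 2 2 0 0 0 0 0 0 0 0 0 0 0 0]
 [0 0 0 0 0 0 0 2 3 5 5 5 4 4 3 4 4 4 5 0 0 0 0 0 0 0 0 0 0 0]
 [0 0 0 0 0 0 0 0 2 3 3 5 5 5 6 6 6 6 6 0 0 0 0 0 0 0 0 0 0 0]
 [0 0 0 0 0 0 0 0 0 0 0 3 3 4 5 5 4 3 4 0 0 0 0 0 0 0 0 0 0 0]
 [0 0 0 0 0 0 0 0 0 0 0 0 0 0 0 0 0 0 0 0 0 0 0 0 0 0 0 0 0 0]
 [0 0 0 0 0 0 0 0 0 0 0 0 0 0 0 0 0 0 0 0 0 0 0 0 0 0 0 0 0 0]]
side -0.12 [-0.0222  0.0008  0.1122 -0.12    0.06    0.0186] 0.0288
side -0.08 [-0.022   0.0011  0.112  -0.08    0.06    0.0188] 0.0252
side -0.04 [-0.0216  0.0004  0.112  -0.04    0.      0.0197] 0.022
side 0 [-0.0215  0.0007  0.1117  0.      0.      0.0198] 0.0202
side 0.04 [-0
[... 314 characters left out ...]
0.0216  0.0011  0.1122 -0.04    0.0114  0.0189] 0.2255 [(np.float64(0.028), 1.1, np.float64(0.83)), (np.float64(0.197), 0.5, np.float64(0.61))] [0.5984 0.1627 0.1871]
both 0 [-0.0213  0.0007  0.112   0.      0.0166  0.0195] 0.2025 [(np.float64(0.021), 1.1, np.float64(0.83)), (np.float64(0.182), 0.5, np.float64(0.61))] [0.5989 0.163  0.1873]
both 0.04 [-0.0216  0.0006  0.1121  0.04    0.0215  0.0193] 0.1774 [(np.float64(0.022), 1.1, np.float64(0.83)), (np.float64(0.155), 0.5, np.float64(0.62))] [0.5987 0.1632 0.1872]
both 0.08 [-0.0213  0.0008  0.1115  0.08    0.0109  0.0198] 0.1709 [(np.float64(0.026), 1.1, np.float64(0.83)), (np.float64(0.145), 0.5, np.float64(0.62))] [0.5988 0.1629 0.1878]
```

```bash
python3 - <<'E'
from h import *
for t,u0 in(("scene13",392),("side13",308)):
    d=load(t); ax=np.array([.5987,.1626]); c=d["origin"][:2]-ax; c/=np.linalg.norm(c)
    P=[("nose back",-.0095,.148),("nose front",.0095,.148),("taper end",.015,.141),("groove top",.015,.1352),("groovebot",.0135,.1288),("collar top back",-.0175,.129),("collar topfront",.0175,.129),("collar bottom front",.0175,.115),("hub front",.024,.115),]
    for n,r,z in P: print(n,proj(d,np.r_[ax+c*r,z],False)[0].round(1))
    v=int(proj(d,np.r_[ax,.148],False)[0][1]); f=d["frame"]
    print(t,[(r,f[r,u0-1:u0+2].mean(0).astype(int).tolist()) for r in range(v-5,v+18)])
E
```

```text
nose back [392.9 146.8]
nose front [392.5 149.7]
taper end [392.2 152.5]
groove top [392.  154.1]
groovebot [391.8 155.6]
collar top back [392.4 150.7]
collar topfront [391.7 156.2]
collar bottom front [391.3 160. ]
hub front [391.1 161. ]
scene13 [(143, [155, 122, 79]), (144, [149, 118, 79]), (145, [150, 118, 75]), (146, [143, 115, 77]), (147, [131, 119, 104]), (148, [122, 127, 128]), (149, [123, 126, 125]), (150, [122, 122, 120]), (151, [123, 123, 121]), (152, [119, 119, 117]), (153, [88, 88, 87]), (154, [52, 55, 59]), (155, [67, 55, 35]), (156, [126, 100, 45]), (157, [103, 77, 35]), (158, [104, 78, 35]), (159, [103, 81, 41]), (160, [104, 98, 77]), (161, [93, 98, 96]), (162, [71, 73, 67]), (163, [73, 75, 70]), (164, [73, 75, 69]), (165, [72, 73, 69])]
nose back [307.9 127.6]
nose front [307.9 130.2]
taper end [307.9 133. ]
groove top [307.9 134.6]
groovebot [307.9 136.2]
collar top back [307.9 131.8]
collar topfront [307.9 136.7]
collar bottom front [308.  140.7]
hub front [308.  141.6]
side13 [(123, [180, 141, 91]), (124, [181, 142, 93]), (125, [179, 140, 93]), (126, [178, 140, 93]), (127, [171, 143, 110]), (128, [161, 150, 141]), (129, [156, 156, 155]), (130, [154, 155, 157]), (131, [150, 151, 152]), (132, [146, 145, 147]), (133, [123, 124, 126]), (134, [93, 93, 93]), (135, [86, 78, 67]), (136, [116, 93, 51]), (137, [131, 103, 46]), (138, [132, 102, 45]), (139, [131, 103, 51]), (140, [130, 113, 77]), (141, [121, 118, 103]), (142, [105, 107, 102]), (143, [95, 98, 94]), (144, [93, 97, 93]), (145, [92, 96, 92])]
```

```bash
python3 -m handwheel '[{"gripper":1,"slide":[0,0,0.04],"turn":[0,0,0]},{"gripper":1,"slide":[0,0,0.08],"turn":[0,0,0]},{"gripper":1,"slide":[0,0,0.12],"turn":[0,0,0]},{"gripper":1,"slide":[0,0,0.16],"turn":[0,0,0]},{"gripper":1,"slide":[0,0,0.2],"turn":[0,0,0]}]'
python3 -m handwheel '[{"gripper":1,"slide":[0,0,0.02],"turn":[0,0,0]},{"gripper":1,"slide":[0,0,0.04],"turn":[0,0,0]},{"gripper":1,"slide":[0,0,0.06],"turn":[0,0,0]},{"gripper":1,"slide":[0,0,0.06],"turn":[0,0,0]},{"gripper":1,"slide":[0,0,0.06],"turn":[0,0,0]}]'
cat > t.py <<'E'
from rf2 import *
import rf2,sys
from rig import robot
tag=sys.argv[1]
def pts2(q):
    C,p,ro,r=q[:3],q[3],q[4],q[5]
    t=np.linspace(np.radians(45),np.radians(315),300); rr=np.linspace(-.002,.002,7); zz=np.array([-.002,-.001,0,.001,.002])
    T,Rr,Z=np.meshgrid(t,r+rr,zz); P=np.c_[(Rr*np.cos(T)).ravel(),(Rr*np.sin(T)).ravel(),Z.ravel()]
    return P@Ro.from_euler('yx',[p,ro]).as_matrix().T+C
rf2.pts=pts2
s=robot.sense(); tp=s["tool_pos"]; Rt=R(s["orientation"]); print(tp,s["orientation"],s["force"])
a=shot("scene","scene"+tag);b=shot("side","side"+tag)
for d,n in((a,"scene"),(b,"side")):
    u=proj(d,tp+Rt@[-.0213,0,.112],False)[0].astype(int); print(n,u-[16,9]); art(d,u[1]-9,u[1]+13,u[0]-16,u[0]+18,2)
E
python3 t.py 14
```

```text
time: 16.6
tool_pos: [0.6191, 0.1577, 0.268]
orientation: [3.141, 0.001, -0.314]
force: [0.7, -0.2, -2.3]
width: 0.023
gripper_force: 43.2
time: 17.02
tool_pos: [0.6193, 0.1577, 0.26]
orientation: [3.141, 0.0, -0.314]
force: [0.8, -0.7, -1.4]
width: 0.023
gripper_force: 43.2
[0.6193 0.1577 0.26  ] [ 3.1414  0.     -0.3141] [ 0.8062 -0.6984 -1.4335]
scene [377 139]
+++++++++++++++***+++++++++++++++++++-:........... .-+**************
+++++++++++*++++++++++++++++++++++*+-:..::..........:=+*************
++++++++++++***+++++++++++++++++++*+-...:...........:=+*************
+++++++++**+++++++++++++++++++++**+=:...............:=+**********+++
+++++++**++++++++++++++++++++++**+=::......:-:.......-+*******++++++
++++++++++++++++++++++++++++++++*+-::....:-==-:..... :+***++++++++++
++++++++++++++++++++++=----::::::........:=+=-:..... :+**+++++++++++
++++++++++++++++++*+=--::-----=-:...:.....::--:......:+**+++++++++++
++++++++++++++++++*+-::-+***+++=-:......:-::::.......:+**+++++++++++
++++++++++++++++++=-::-===++++=-:......:=++=--:::..::-+**+++++++++++
++++++++++++++++*++-::::-==++=-::......:=**
[... 1617 characters left out ...]
##########
####################***++==---==========--==----=+*#################
######################***+================-=====+**#################
#######################**++=================++++**##################
#######################**++=-------------=+++****###################
#######################**++=------------=++*****####################
######################**+++============+++++++***###################
####################**+++====+++++++++++++===++***##################
###################*+++=======+++++++++++=====+++**#################
###################*+===========+++++++++=======++*#################
*******############*+==============+++++=========+**################
```

```bash
python3 -m handwheel '[{"gripper":1,"slide":[0,0,0.02],"turn":[0,0,0]},{"gripper":1,"slide":[0,0,0.04],"turn":[0,0,0]},{"gripper":1,"slide":[0,0,0.06],"turn":[0,0,0]},{"gripper":1,"slide":[0,0,0.08],"turn":[0,0,0]},{"gripper":1,"slide":[0,0,0.08],"turn":[0,0,0]}]'
python3 -m handwheel '[{"gripper":1,"slide":[0,0,0],"turn":[0,0,0]},{"gripper":1,"slide":[0,0,0],"turn":[0,0,0]},{"gripper":1,"slide":[0,0,0],"turn":[0,0,0]},{"gripper":1,"slide":[0,0,0],"turn":[0,0,0]},{"gripper":1,"slide":[0,0,0],"turn":[0,0,0]}]'
python3 t.py 15
```

```text
time: 17.53
tool_pos: [0.6189, 0.1576, 0.2471]
orientation: [3.141, 0.001, -0.314]
force: [-0.5, 1.2, -1.6]
width: 0.0231
gripper_force: 43.2
time: 17.95
tool_pos: [0.6193, 0.1577, 0.2482]
orientation: [-3.141, -0.0, -0.314]
force: [0.6, -0.2, -2.3]
width: 0.0231
gripper_force: 43.2
[0.6193 0.1577 0.2482] [-3.1414 -0.0002 -0.3142] [ 0.5831 -0.2008 -2.2628]
scene [376 142]
+++++++++*+++++++++++++++++++++++++**+=::............-+#**********++
+++++++++**+++++++++++++++++++++++***+-:............ :+#*********+++
+++++++++++++++++++++++++++++++++**++=:............. :+****+++++++++
++++++++++++++++++++++++++++++++++*+-:..::...........:=+***+++++++++
++++++++++++++++++++++++++++++++++*+-:......:::......:-++*++++++++++
++++++++++++++++++++++++++++++++++=-:......:++-.......:=+**+++++++++
++++++++++++++++++++++++=---=++++=-:.......-**-.......:=+**+++++++++
++++++++++++++++++++*+=----====++=-:.......:==-:......:=+*++++++++++
+++++++++++++++++**++=-::--======-:.......::::::.....:-=++++++++++++
+++++++++++++++++**+-::----===+=-::......:==-:::::...-=*++++++++++++
++++++++++++++++++*+-::::::--===-:.
[... 1625 characters left out ...]
##########
#####################**++=-------=====----======++*#################
######################**++===----------=========+**#################
######################**+++===+=======+++======+***#################
####################**++====++++++++++++++====++**##################
###################**++=======++++++++++=======++**#################
##################**+==========+++++++++========++**################
*******############*+============++++++==========+*#################
**********########**==---====================---=+**################
***********######**+=---------=============-----=+**################
****+++++++**#####**+=--------------------------=+**################
```

```bash
cat > g.py <<'E'
from h import *
import sys
def band(t):
    out=[]
    for n,cs,pk in(("scene",(388,389,390,391,392,393),None),("side",(304,305,306,307,308,309,310),None)):
        d=load(n+t); d0=load(n+"13"); ax=np.array([.5987,.1626]); c=d["origin"][:2]-ax; c/=np.linalg.norm(c)
        v=int(proj(d,np.r_[ax,.122],False)[0][1])
        h=[]
        for u in cs:
            g=(d["frame"][v-8:v+8,u,0].astype(float)-d["frame"][v-8:v+8,u,2]); g0=(d0["frame"][v-8:v+8,u,0].astype(float)-d0["frame"][v-8:v+8,u,2])
            g0[:4]=0; g[:4]=0
            h.append(g.sum()/g0.sum())
        full={"scene":4.4,"side":4.5}[n]
        f=lambda z:(proj(d,np.r_[ax+c*.0175,.115],False)-proj(d,np.r_[ax+c*.0215,z-.002],False))[0][1]
        zs=np.linspace(.128,.140,13); hs=[f(z) for z in zs]
        print(n,np.round(h,2),"-> z",[round(float(np.interp(x*full,hs,zs)),4) for x in h])
band(sys.argv[1])
E
python3 g.py 15; python3 - <<'E'
from h import *
d=load("side15"); print([(r,d["frame"][r,306:310].mean(0).astype(int).tolist()) for r in range(130,143)])
d=load("scene15"); print([(r,d["frame"][r,389:392].mean(0).astype(int).tolist()) for r in range(150,163)])
E
```

```text
scene [0.77 1.01 1.06 0.79 0.36 0.25] -> z [0.1318, 0.1357, 0.1365, 0.1322, 0.128, 0.128]
side [0.81 0.95 0.98 0.96 0.94 0.98 0.97] -> z [0.1321, 0.1343, 0.1348, 0.1346, 0.1342, 0.1348, 0.1347]
[(130, [153, 154, 156]), (131, [149, 151, 152]), (132, [143, 143, 145]), (133, [127, 127, 129]), (134, [104, 103, 106]), (135, [96, 90, 81]), (136, [123, 101, 60]), (137, [134, 105, 48]), (138, [133, 102, 43]), (139, [131, 104, 53]), (140, [129, 113, 79]), (141, [119, 117, 102]), (142, [102, 105, 100])]
[(150, [116, 113, 111]), (151, [116, 114, 112]), (152, [104, 101, 100]), (153, [76, 77, 78]), (154, [68, 66, 64]), (155, [91, 77, 45]), (156, [108, 83, 38]), (157, [105, 79, 33]), (158, [105, 79, 32]), (159, [104, 85, 49]), (160, [102, 102, 87]), (161, [85, 90, 86]), (162, [71, 73, 68])]
```

```bash
python3 -m handwheel '[{"gripper":1,"slide":[0,0,0.005],"turn":[0,0,0]},{"gripper":1,"slide":[0,0,0.01],"turn":[0,0,0]},{"gripper":1,"slide":[0,0,0.015],"turn":[0,0,0]},{"gripper":1,"slide":[0,0,0.015],"turn":[0,0,0]},{"gripper":1,"slide":[0,0,0.015],"turn":[0,0,0]}]'
python3 -m handwheel '[{"gripper":1,"slide":[0,0,0],"turn":[0,0,0]},{"gripper":1,"slide":[0,0,0],"turn":[0,0,0]},{"gripper":1,"slide":[0,0,0],"turn":[0,0,0]},{"gripper":1,"slide":[0,0,0],"turn":[0,0,0]},{"gripper":1,"slide":[0,0,0],"turn":[0,0,0]}]'
python3 t.py 16; python3 g.py 16
```

```text
time: 18.47
tool_pos: [0.6192, 0.1577, 0.2457]
orientation: [3.141, 0.0, -0.314]
force: [0.8, 0.3, -1.4]
width: 0.023
gripper_force: 43.2
time: 18.88
tool_pos: [0.6193, 0.1577, 0.2458]
orientation: [-3.142, -0.0, -0.314]
force: [0.2, 0.4, -2.0]
width: 0.0232
gripper_force: 43.2
[0.6193 0.1577 0.2458] [-3.1415 -0.     -0.3142] [ 0.1749  0.4402 -1.967 ]
scene [376 142]
+++++++++*++*++++++++++++++++++++++**+=:............:=+************+
+++++++++**+++++++++++++++++++++++***+-:...:::.......-+*********++++
+++++++++++++++++++++++++++++++++**++=:..............-+****+++++++++
+++++++++++++++++++++++++++++++++**+-::.:........... :+***++++++++++
++++++++++++++++++++++++++++++++++*+-::.:........... :=**+++++++++++
++++++++++++++++++++++++++++++++++=-:......:--:......:-+++++++++++++
++++++++++++++++++++++++++==+++++=-:.......:++-.......-=+*++++++++++
++++++++++++++++++++++=-----==+++=-::.:....-++-......:-++*++++++++++
+++++++++++++++++**+=-::--=======-:.......:-=-:......:-+++++++++++++
+++++++++++++++++**+-::::-====+=-:...:....---::......:=+++++++++++++
+++++++++++++++++**+-:::::---===-:..::..
[... 1813 characters left out ...]
==++***#################
###################*+++==========+++=++++=====+++**#################
###################*+==========+++++++++========++**################
*******############*+==============+++===========+*#################
**********########**+=----===================---=+**################
************#####**+==-------============-------=+**################
+++++++++++**#####**+=--------------------------=+***###############
++++++++++++**#####*+=--------------------------=+*#################
scene [0.6  0.83 0.85 0.63 0.26 0.15] -> z [0.1291, 0.1328, 0.1332, 0.1297, 0.128, 0.128]
side [0.66 0.8  0.87 0.89 0.89 0.86 0.79] -> z [0.1297, 0.1319, 0.133, 0.1334, 0.1333, 0.1328, 0.1317]
```

```bash
python3 -m handwheel '[{"gripper":1,"slide":[0,0,0.002],"turn":[0,0,0]},{"gripper":1,"slide":[0,0,0.005],"turn":[0,0,0]},{"gripper":1,"slide":[0,0,0.005],"turn":[0,0,0]},{"gripper":1,"slide":[0,0,0.005],"turn":[0,0,0]},{"gripper":1,"slide":[0,0,0.005],"turn":[0,0,0]}]'
python3 - <<'E'
from h import *
from rig import robot
s=robot.sense(); tp=s["tool_pos"]; Rt=R(s["orientation"]); print(tp,s["force"])
d=shot("wrist","w17"); shot("scene","scene17"); shot("side","side17")
ax=np.array([.5987,.1626])
for z in(.148,.132,.115): print(z,proj(d,np.r_[ax,z],True)[0].round(1))
tt=Rt[:,1][:2]
for r,z in((.0175,.129),(.024,.115)): print(proj(d,[np.r_[ax+tt*r,z],np.r_[ax-tt*r,z]],True).round(1).tolist())
art(d,205,256,280,350,2)
E
python3 g.py 17
```

```text
time: 19.4
tool_pos: [0.6193, 0.1577, 0.245]
orientation: [3.142, 0.0, -0.314]
force: [-0.4, -0.3, -1.7]
width: 0.0229
gripper_force: 43.2
[0.61926623 0.15772779 0.24502819] [-0.39268943 -0.3239864  -1.67437912]
0.148 [316.3 234.9]
0.132 [316.2 227.8]
0.115 [316.1 220.9]
[[335.5, 226.4], [296.8, 226.5]]
[[341.4, 220.9], [290.8, 220.9]]
--------::-------------------------=====++++*************+++++++++++++++++++++++++++***************+++====--------------::::::----------====
-------:::-------------------------===+++************+++++++++++++++++++++++++++++++++++**********+++==-----------------:::::---------==++++
--------::--------::::::::::::::::--=++************+++++++++++++++++++++++++++++++++++++++++*****+==-::::::::::::::::::::::::-------==++****
-------------::::::::::::::::::::::--=+*********+++++++++++++++++++++++++++++++++++++++++++++++++=-:::::::::::::::::::::::::-------==+******
-----:::-----::::::::::::::::::::::::--=++***++++++++++++++++++++++++***+++***+++++++++++++++==--::::::::::::::::::::::::::--------=+**###**
----::::-----::::::::::::::::::::::::::--==++++++++++++++
[... 5922 characters left out ...]
%#####*++===------------------==++++++++++++++++++++++==::...........:-=+++++++++++
+++++++++++++==-:...........:-=++++++++++++++++++++++++*##%%%%%%%%%##**+===-----------==++++++++++++++++++++*++==::...........:--=++++++++++
++++++++++++==-:............:-=+++++++++++++++++++++++++*##%%%%%%%%%%%%#####*++========+++++++++++++++++++++*++==-:...........::-=++++++++++
++++++++++++=-::............:-=++++++++++++++++++++++++++**#%%%%%%%%%%%%%%%%%###***++=+++++++++++++++++++++****+=-:............:-=++++++++++
scene [0.64 0.73 0.84 0.56 0.12 0.1 ] -> z [0.1298, 0.1312, 0.1331, 0.1285, 0.128, 0.128]
side [0.65 0.73 0.76 0.78 0.8  0.79 0.76] -> z [0.1296, 0.1309, 0.1313, 0.1316, 0.1319, 0.1318, 0.1312]
```

```bash
python3 - <<'E'
from h import *
np.set_printoptions(linewidth=250)
from rig import robot
s=robot.sense(); tp=s["tool_pos"]; Rt=R(s["orientation"])
d=load("w17"); f=d["frame"].astype(int)
for y in(229,233):
    for a,b in((285,300),(328,345)): print(y,a,[tuple(v) for v in f[y,a:b].tolist()])
print("arc R-B and lum")
for y in(208,211,214,216): print(y,(f[y,298:334,0]-f[y,298:334,2]).tolist(),f[y,298:334].mean(1).astype(int).tolist())
C=np.array([-.0213,.0008,.112]); 
for yy in(.0215,0,-.0215): print(proj(d,tp+Rt@(C+[0,yy,0]),True).round(1))
E
```

```text
229 285 [(82, 82, 81), (82, 82, 82), (80, 79, 78), (92, 93, 94), (108, 110, 110), (104, 105, 106), (110, 113, 114), (102, 103, 106), (95, 96, 96), (86, 86, 82), (72, 72, 69), (68, 67, 65), (64, 63, 62), (62, 61, 60), (61, 59, 60)]
229 328 [(61, 59, 59), (63, 60, 60), (59, 60, 58), (63, 62, 61), (76, 73, 73), (94, 92, 89), (120, 122, 124), (114, 115, 118), (116, 118, 120), (123, 126, 128), (124, 126, 129), (94, 94, 94), (87, 88, 86), (87, 88, 87), (86, 86, 86), (86, 87, 85), (87, 88, 87)]
233 285 [(81, 82, 79), (82, 83, 82), (85, 84, 83), (103, 105, 106), (119, 119, 122), (109, 109, 112), (108, 109, 112), (108, 109, 112), (94, 95, 97), (76, 77, 75), (73, 73, 71), (64, 64, 63), (63, 62, 61), (59, 58, 56), (61, 60, 58)]
233 328 [(61, 63, 60), (62, 63, 60), (61, 59, 59), (61, 62, 60), (62, 59, 59), (73, 73, 72), (103, 105, 105), (113, 114, 116), (112, 116, 116), (109, 109, 111), (105, 106, 106), (87, 89, 89), (86, 86, 85), (85, 85, 83), (86, 86, 85), (86, 85, 85), (87, 86, 85)]
arc R-B and lum
208 [0, -4, -6, -8, -3, 7, 22, 41, 72, 86, 87, 85, 86, 83, 85, 83, 86, 89, 88, 83, 86, 89, 90, 
[... 457 characters left out ...]
, 162, 163, 161, 152, 143, 140, 117, 90, 69, 62, 59, 59, 59, 61, 60, 61]
214 [2, 2, 4, 1, 4, 25, 82, 124, 138, 140, 136, 134, 123, 97, 89, 78, 66, 59, 57, 63, 76, 88, 104, 120, 130, 87, 39, 6, 1, 1, 2, 3, 5, 3, 2, 0] [61, 61, 59, 59, 60, 73, 114, 146, 162, 162, 161, 159, 146, 125, 124, 113, 107, 105, 106, 107, 112, 122, 134, 149, 153, 120, 82, 63, 57, 61, 59, 60, 61, 59, 60, 62]
216 [2, 1, 2, 2, 3, 4, 12, 42, 82, 97, 68, 34, 14, 8, 7, 5, 4, 4, 3, 5, 4, 7, 8, 17, 28, 11, 4, 2, 3, 3, 2, 1, 2, 2, 3, 4] [61, 60, 58, 61, 59, 62, 64, 88, 115, 125, 110, 93, 86, 86, 90, 89, 91, 94, 95, 96, 97, 93, 93, 89, 77, 66, 61, 61, 60, 61, 62, 60, 61, 60, 63, 60]
[[339.2 228.4]]
[[315.1 228.4]]
[[291.1 228.4]]
```

```bash
python3 -m handwheel '[{"gripper":1,"slide":[0,0.004,0],"turn":[0,0,0]},{"gripper":1,"slide":[0,0.008,0],"turn":[0,0,0]},{"gripper":1,"slide":[0,0.01,0],"turn":[0,0,0]},{"gripper":1,"slide":[0,0.01,0],"turn":[0,0,0]},{"gripper":1,"slide":[0,0.01,0],"turn":[0,0,0]}]'
python3 -m handwheel '[{"gripper":1,"slide":[0,0,0],"turn":[0,0,0]},{"gripper":1,"slide":[0,0,0],"turn":[0,0,0]},{"gripper":1,"slide":[0,0,0],"turn":[0,0,0]},{"gripper":1,"slide":[0,0,0],"turn":[0,0,0]},{"gripper":1,"slide":[0,0,0],"turn":[0,0,0]}]'
python3 - <<'E'
from h import *
from rig import robot
s=robot.sense(); print(s["tool_pos"],s["force"],s["width"])
d=shot("wrist","w18"); shot("scene","scene18"); b=shot("side","side18"); f=d["frame"].astype(int)
for y in(229,233):
    for a,c in((285,295),(331,343)): print(y,a,f[y,a:c].mean(1).astype(int).tolist())
for y in(208,214): print(y,(f[y,302:330,0]-f[y,302:330,2]).tolist())
art(b,128,144,296,324,2)
E
python3 g.py 18
```

```text
time: 19.97
tool_pos: [0.6188, 0.1563, 0.2451]
orientation: [-3.142, -0.0, -0.314]
force: [0.5, 0.2, -2.0]
width: 0.0231
gripper_force: 43.2
time: 20.38
tool_pos: [0.6188, 0.1563, 0.245]
orientation: [-3.142, 0.0, -0.314]
force: [0.1, -0.8, -1.4]
width: 0.0233
gripper_force: 43.2
[0.61881534 0.15633814 0.2450371 ] [ 0.07195196 -0.75569431 -1.36009026] 0.023273135192287166
229 285 [85, 81, 78, 92, 108, 106, 113, 107, 110, 102]
229 331 [61, 72, 85, 98, 108, 116, 125, 126, 93, 86, 86, 86]
233 285 [81, 81, 84, 103, 121, 110, 110, 110, 96, 91]
233 331 [61, 61, 71, 104, 114, 112, 110, 104, 90, 84, 85, 85]
208 [25, 45, 64, 77, 84, 86, 82, 83, 85, 86, 86, 88, 87, 84, 88, 88, 92, 89, 86, 88, 80, 70, 51, 27, 6, -7, -4, 0]
214 [4, 33, 83, 121, 137, 136, 120, 103, 85, 73, 64, 60, 61, 66, 73, 82, 108, 131, 137, 137, 130, 85, 37, 8, 2, 2, 2, 3]
#######************************+=-:::--+*###############
#########*******+++++++******++==-:::--+*###############
###########***++++++++*****++++==-:::--+*###############
##########***++==+++++++***++++==--::--+*###############
#########**++======++++++++++++=---:::-+*###############
#########**+===================---:::--+*###############
##########**+==-----------------------=+*###############
###########**+=-----:::--::::-:------==+*###############
###########**++=---------------------==+*###############
##########**++=======================++**###############
#########**++========++===++=========++**###############
#########*+==========++++++++++=======++*###############
#########*+============+++=============+**##############
########*++=---====================---=+*###############
**#####**++=---------==========-------=+**##############
***#####**+=--------------------------=+**##############
scene [0.57 0.7  0.61 0.48 0.16 0.19] -> z [0.1287, 0.1308, 0.1293, 0.128, 0.128, 0.128]
side [0.58 0.68 0.72 0.76 0.76 0.76 0.71] -> z [0.1284, 0.13, 0.1306, 0.1313, 0.1312, 0.1314, 0.1305]
```

```bash
python3 -m handwheel '[{"gripper":1,"slide":[0,0,-0.004],"turn":[0,0,0]},{"gripper":1,"slide":[0,0,-0.004],"turn":[0,0,0]},{"gripper":1,"slide":[0,0,-0.004],"turn":[0,0,0]},{"gripper":1,"slide":[0,0,-0.004],"turn":[0,0,0]},{"gripper":1,"slide":[0,0,-0.004],"turn":[0,0,0]}]'
cat > t2.py <<'E'
from rf2 import *
import rf2
from rig import robot
s=robot.sense(); tp=s["tool_pos"]; print(tp)
a=shot("scene","scene19");b=shot("side","side19")
# axis column drift check: hub centre (rows below ring) against hover pictures
for n,d in(("scene",a),("side",b)):
    d0=load(n+"13"); c=proj(d,[.5987,.1626,.1],False)[0].astype(int)
    A=d["frame"][c[1]-1:c[1]+14,c[0]-14:c[0]+14].astype(int);B=d0["frame"][c[1]-1:c[1]+14,c[0]-14:c[0]+14].astype(int); print(n,"hub change",np.abs(A-B).mean().round(1))
    k=[(13,c)] ; print([np.round(np.abs(A-B)[r].mean(),1) for r in range(15)])
E
python3 t2.py; python3 g.py 19
```

```text
time: 20.95
tool_pos: [0.6188, 0.1563, 0.2457]
orientation: [-3.142, -0.0, -0.314]
force: [0.2, 0.1, -1.6]
width: 0.0232
gripper_force: 43.2
[0.6188 0.1563 0.2457]
scene hub change 2.1
[np.float64(2.0), np.float64(1.9), np.float64(1.7), np.float64(1.9), np.float64(1.8), np.float64(1.9), np.float64(1.6), np.float64(1.4), np.float64(2.2), np.float64(1.9), np.float64(2.5), np.float64(2.4), np.float64(2.7), np.float64(2.4), np.float64(2.8)]
side hub change 1.9
[np.float64(1.5), np.float64(1.8), np.float64(1.9), np.float64(1.9), np.float64(1.7), np.float64(1.3), np.float64(1.9), np.float64(1.7), np.float64(1.8), np.float64(1.8), np.float64(1.9), np.float64(1.7), np.float64(2.0), np.float64(2.7), np.float64(2.5)]
scene [0.65 0.75 0.61 0.57 0.06 0.24] -> z [0.1299, 0.1315, 0.1293, 0.1287, 0.128, 0.128]
side [0.64 0.74 0.72 0.79 0.81 0.8  0.76] -> z [0.1294, 0.131, 0.1307, 0.1318, 0.1322, 0.1319, 0.1314]
```

```bash
python3 -c "
from rig import job_done
print(job_done())"
```

```text
the job is handed in; nothing more can be done
None
```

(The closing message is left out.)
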